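Load a label roll on the tube labeller and put its reel drive in gear

ROBOT

A 6-joint arm with a two-finger parallel gripper is mounted at the origin on the work surface. World frame = base frame: x ahead of the robot, y to its left, z up, the work surface at z = 0. Lengths are in m, angles in rad, forces in N, time in s.
With the tool pointing down it reaches from about 0.15 to 0.775 m from the base axis. Payload 6.1 kg.
Tool frame: the origin (TCP) lies on the centre line of the jaws, within the pads' length; the fingertips stand 8 mm ahead of it and the grasp point (between the pads) lies 11 mm behind it; z points along the fingers, y is the direction in which the jaws open and shut (so a half turn about z gives the same grasp; the last joint's range is limited). The gripper opens to 85 mm and grips with 20 to 120 N. Pads are 22 mm wide; open, the fingers measure 114 mm over their backs; the gripper's body (76 mm by 85 mm) begins 54 mm behind the grasp point. The pads swing forward as they close: fully open they stand 13 mm farther back than shut.
Start: joints at [1.111, 0.126, -0.04, 1.405, 0, 1.571], TCP at [0.233, 0.47, 0.239] pointing down, gripper open.
Joint ranges: [-2.72, 2.72], [-0.95, 1.95], [-1.27, 1.35], [-1.78, 2.02], [-1.46, 1.47], [-3.14, 3.14]. Speed limits (rad/s): [2.39, 2.39, 3.01, 3.14, 3.14, 3.14].

INTERFACE

Orientations are given as a rotation vector (axis times angle).
In Python, from cell import env, eyes, workorder gives the robot as it stands. The module is installed in compiled form; this text tells all that it offers.
- The arm moves only by the tool jog_arm, never from a script. Its argument "motion" is a list of rows, each a list of 7 numbers: the turn, a rotation vector about the tool's x, y, z in rad, then the shift along the tool's x, y, z in cm, then the gripper's target within -1 to 1 (shut at 1, half-way at 0, fully open at -1). A call has 1 to 20 rows; each row shifts and turns the commanded pose from where the row before left it, along the tool's axes as they then stand; what a row does not reach is not made up. A row lasts 1/12 s, in which the tool goes at most 41.7 mm and 7.16 degrees, less where a joint would pass 70% of its speed; a pose out of reach is approached as far as the arm can. A call with a gripper value outside its range is refused whole. The fingers move at their own pace and stop on an object; "force" is the grip in N (left out, the last holds). Time passes only in rows, so rows that do not move let the fingers close. It gives the time, the measured TCP pose, the force and the opening at its end, in the units of the state.
- env.read_state(): the state, without advancing time (a new reading comes with each control period).
- eyes.capture(name): name is "side" or "top" or "wrist"; returns the picture (384x512x3 uint8, blue, green, red); there is no depth.
- eyes.camera_params(name): a dict with "vfov" (degrees; the focal length in pixels is half the picture's height over the tangent of half this angle, whatever the lens; pixels are square), "cx", "cy" (the principal point, pixels), "origin" and "rotation" of the camera in the world. Camera axes: x right, y down, z forward; pixel columns grow to the right and rows downward; lengths in m; the calibration is good to about 2 mm. The wrist camera is an equidistant fisheye: a pixel r from the principal point sees the ray r / f radians off the axis. A picture is of the moment at which its call begins: read the wrist's pose just before it. camera_params takes no time and is no camera call; for the wrist camera it gives the pose at the moment of the call.
- workorder.sign_off(): hands the job in, once; it reports no verdict.
The state is a dict: "clock": time; "joint_pos": joint angles; "dq": joint speeds; "effort": joint torques, N m; "position": TCP position; "eef_rot": TCP orientation; "contact_force": force on the tool from outside, world axes, zero at the start; "wrist_torque": the same for the moment, N m; "width": opening from 0.0 (shut) to 1.0 (fully open).
Only numpy, scipy, OpenCV 4.12 (cv2) and the standard library are available. Lean on these libraries where they do the work, as an engineer would, in place of code of your own. Each camera call takes 0.05 s, during which the arm holds its last target.

TASK

Load the full label roll onto the tube labeller's upright reel spindle, flat on the turntable. Then put the reel drive in gear: turn the bar knob anticlockwise until it lines up with the slot in its housing, let it down onto the gear, and rock the spindle to and fro by the flats on its top until the teeth mesh and the knob sits fully home on its housing.

Things in the scene. Friction and masses are not known exactly. Their poses are not given: they have to be found in the camera images.
- labeller: bench-top tube labeller, fixed: low white casing 300 x 380 mm with an aluminium deck 40 mm high. Origin: centre of its underside; x points to its rear, y to its left, z up. On the deck at (-45, -70) mm stands the reel spindle; at (-45, +20) mm, 90 mm to its left, the gear knob over a small pinion. Behind them (x above +45 mm) are rollers up to 99 mm high, to the left of the knob (y above +70 mm) a motor 102 mm high; the front left corner has a control panel 65 mm high.
- roll_center (a point): the full label roll to load, centre (half-way up): white paper, 64 mm across, 45 mm high, open cardboard core of 26 mm bore, 130 g, standing on its end on the bench. Beside it stand a bare cardboard core (31 mm across, 45 mm high) and a low roll of clear tape (60 mm across, 18 mm high), which are not to be loaded. Its z axis is the bore's axis
- reel_seat (a point): on the spindle's axis, on top of the round turntable (122 mm across, 58 mm above the bench) where the roll's lower face rests. The round mandrel above it is 21 mm across and ends 46 mm above this point; then the nose goes on up. Round the turntable's rim and just below it shows its gear of 36 teeth, 148 mm across
- spindle_nose (a point): grip point on the nose of the spindle, on its axis, 126 mm above the bench: an upright bar 18 mm long (this point's x) and 10 mm thick between two flats (across this point's y), from 104 to 136 mm above the bench, so 33 mm stand out above a seated roll. Turned by it, the spindle turns easily (about 0.05 N m) and without end while out of gear; in gear it has only about 1.5 degrees of play, so stop turning then
- spindle (a joint): turn of the spindle, rad, anticlockwise seen from above positive. The gear's teeth are 0.1745 rad (10 degrees) apart, so some turn of at most that much lets the pinion's teeth in. At the start they stand tooth against tooth
- knob_grip (a point): grip point on the gear knob, on its axis, 8 mm below its top: black bar knob, 36 mm long (this point's x), 12 mm thick (across this point's y), 26 mm high, 114 mm above the bench while raised. The knob carries a 24 mm long steel rib underneath which, while parked, stands on top of the housing and so holds the knob up against its spring
- gear_knob (a joint): turn of the knob, rad, anticlockwise seen from above positive: about 0 to 0.3 parked, 1.2 at its stop, where the rib lies over the slot (0.1 rad short of it will do) and the knob can go down. It turns with under 0.05 N m
- shifter (a joint): how far knob and pinion have come down, m: 0 parked, about 0.002 when the pinion's teeth stand on the gear's teeth, 0.012 fully home in mesh. A spring with about 6 N presses them down all the way by itself, also when the knob is let go, so once released from its parking the knob drops home of its own accord as soon as the spindle has been turned to where the teeth fit
- knob_housing (a point): centre of the top of the steel housing under the knob, 26 mm square, 84 mm above the bench, with an 8 mm wide slot 12 mm deep across it; fully home, the knob's underside sits flush on it
Things that resemble listed ones, but are neither listed nor needed, are in the scene too. What is shaped like the part that bears roll_center but purple, turquoise or yellow is not meant.

How it is judged:
By the outcome, as a careful person would: the job done as asked, in the order asked, and still so for the second after the job is handed in, with the robot touching nothing.
It also fails if it takes over 58 s, if anything falls off the work surface, if the arm or the gripper's body presses on something with over 40 N, if the wrist force passes 120 N, or if a joint passes its speed limit or range.

## Working session

There is one attempt and no reset: what is moved stays moved. The work goes in short steps, Python scripts to look and compute and a tool call to move; the robot and the scene stay as the last step left them, time stands still between calls to the robot, and variables do not carry over. Pictures are saved under pics/ and viewed, and the job is handed in when it is done.

Besides the shell and the picture viewer there is one more tool, called after "Emit:" as a command line: name --pt "numbers of a row" for each row, then --argument value for the rest. jog_arm: Moves the arm, as the interface text tells. Its arguments: {"type":"object","properties":{"motion":{"type":"array"},"force":{"type":"number"}},"required":["motion"]}

```bash
mkdir -p pics; cat > h.py <<'E'
import numpy as np, cv2
from scipy.spatial.transform import Rotation as R
from cell import env, eyes, workorder
def snap(name,fn):
    s=env.read_state(); p=eyes.camera_params(name); im=np.array(eyes.capture(name)); cv2.imwrite('pics/'+fn,im); return im,p,s
def foc(p): return 192/np.tan(np.radians(p['vfov'])/2)
def ray(p,u,v,fish=False):
    f=foc(p); x=u-p['cx'];y=v-p['cy']
    if fish:
        r=np.hypot(x,y);t=r/f; d=np.array([x/r*np.sin(t),y/r*np.sin(t),np.cos(t)]) if r>0 else np.array([0,0,1.])
    else:
        d=np.array([x/f,y/f,1.])
    d=np.array(p['rotation'])@d
    return np.array(p['origin']),d/np.linalg.norm(d)
def onz(p,u,v,z,fish=False):
    o,d=ray(p,u,v,fish); return o+d*(z-o[2])/d[2]
def proj(p,X,fish=False):
    c=np.array(p['rotation']).T@(np.array(X)-np.array(p['origin'])); f=foc(p)
    if fish:
        t=np.arctan2(np.hypot(c[0],c[1]),c[2]); n=np.hypot(c[0],c[1]); return np.array([p['cx']+f*t*c[0]/n,p['cy']+f*t*c[1]/n])
    return np.array([p['cx']+f*c[0]/c[2],p['cy']+f*c[1]/c[2]])
E
python3 - <<'E'
from h import *
for n in ['side','top','wrist']:
    im,p,s=snap(n,n+'0.png'); print(n,{k:np.round(np.array(v),4).tolist() for k,v in p.items() if k not in('name',)})
print(s)
E
```

```text
side {'vfov': 49.5807, 'cx': 253.4082, 'cy': 188.9642, 'origin': [0.274, -0.6246, 1.0093], 'rotation': [-2.414, 0.3923, -0.1317]}
top {'vfov': 42.0618, 'cx': 248.3042, 'cy': 183.7772, 'origin': [0.316, 0.0995, 1.3221], 'rotation': [-2.1507, 2.1393, -0.1606]}
wrist {'vfov': 65.7065, 'cx': 252.0152, 'cy': 189.4576, 'origin': [0.1709, 0.5001, 0.3737], 'rotation': [2.4637, 1.5317, 0.2106]}
{'clock': 0.1, 'joint_pos': array([ 1.11101984e+00,  1.26349600e-01, -4.05040537e-02,  1.40540180e+00,
       -9.04642733e-06,  1.57082295e+00]), 'dq': array([-0.00231223,  0.00017073,  0.00268227,  0.00035152, -0.00102826,
        0.00058088]), 'effort': array([ 1.17079886e-03, -4.36903596e+01,  3.53606665e+01,  1.36506374e-02,
        2.08863057e-04,  1.41250979e-05]), 'position': array([0.23281275, 0.47016105, 0.23859199]), 'eef_rot': array([-7.15837429e-01, -3.05861777e+00,  2.23470152e-03]), 'contact_force': array([ 0.5899569 , -0.62408442, -0.20910111]), 'wrist_torque': array([-0.00986256, -0.00452709,  0.02600676]), 'width': 0.9979934878401526}
```

Rotation is a rotation vector; I'll convert it in the helper.

```bash
sed -i "s/p=eyes.camera_params(name);/p=dict(eyes.camera_params(name)); p['rotation']=R.from_rotvec(p['rotation']).as_matrix();/" h.py; python3 -c "
import cv2
for n in ['side0','top0']:
    cv2.imwrite(f'pics/{n}b.png',cv2.resize(cv2.imread(f'pics/{n}.png'),(800,600),interpolation=cv2.INTER_CUBIC))"
```

```text
(no output)
```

View pics/top0b.png

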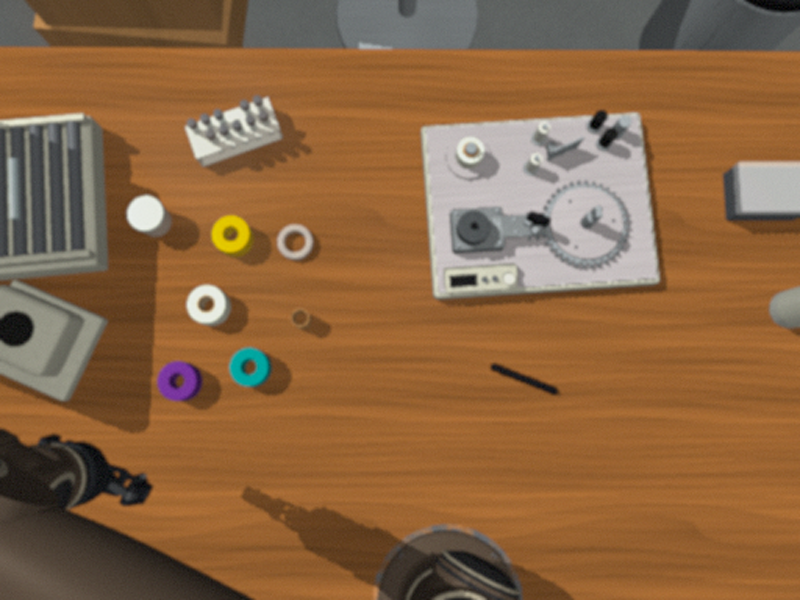

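View pics/side0b.png

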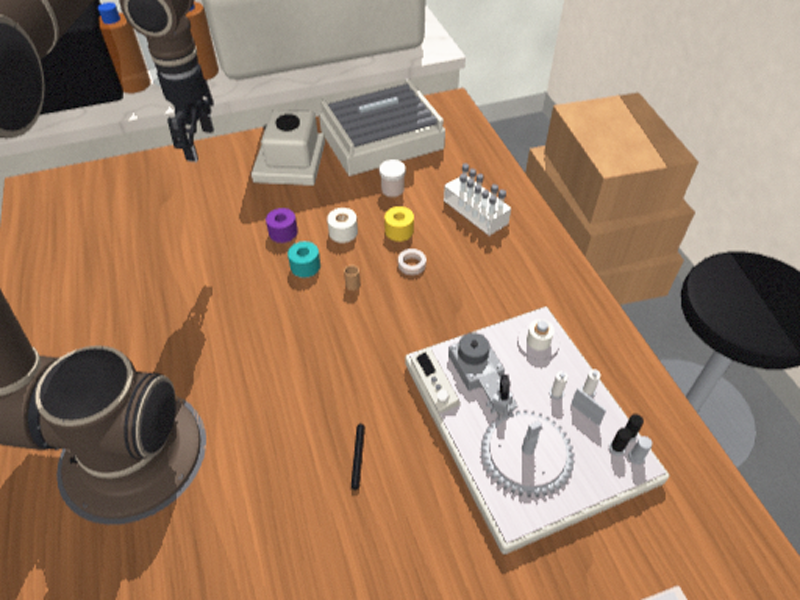

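View pics/wrist0.png

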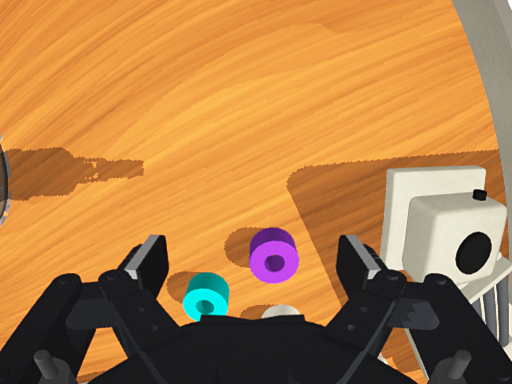

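The top view (800x600 scale) shows these candidates:
- White cylinder with an open bore at (208,305).
- Closed white jar with no bore at (148,215).
- Yellow (231,235), purple (179,381) and turquoise (250,367) rolls, which are excluded.
- Low clear tape ring at (295,242).
- Bare core at (301,318).

The white one with the open cardboard bore at (208,305) fits. I'll confirm it in a crop and measure.

```bash
python3 - <<'E'
from h import *
t,pt,_=snap('top','t1.png'); s,ps,_=snap('side','s1.png')
a=cv2.resize(t[165:225,95:225],None,fx=4,fy=4,interpolation=cv2.INTER_CUBIC)
b=cv2.resize(s[90:200,160:290],None,fx=3,fy=3,interpolation=cv2.INTER_CUBIC)
c=cv2.resize(t[70:195,265:425],None,fx=5,fy=5,interpolation=cv2.INTER_CUBIC)
d=cv2.resize(s[190:355,255:430],None,fx=3.6,fy=3.6,interpolation=cv2.INTER_CUBIC)
H=np.zeros((240+330,520,3),np.uint8);H[:240,:520]=a;H[240:570,:390]=b
cv2.imwrite('pics/roll_crop.png',H);cv2.imwrite('pics/lab_t.png',c[:600]);cv2.imwrite('pics/lab_s.png',d)
# white roll blob in top
for n,im,p,roi in(('top',t,pt,(110,175,155,215)),('side',s,ps,(205,128,235,160))):
    x0,y0,x1,y1=roi
    hsv=cv2.cvtColor(im,cv2.COLOR_BGR2HSV)
    m=((hsv[...,1]<60)&(hsv[...,2]>120)).astype(np.uint8);mm=np.zeros_like(m);mm[y0:y1,x0:x1]=m[y0:y1,x0:x1]
    cs,_=cv2.findContours(mm,cv2.RETR_CCOMP,cv2.CHAIN_APPROX_NONE)
    for k in cs:
        if cv2.contourArea(k)>15:
            e=cv2.fitEllipse(k); print(n,e,cv2.boundingRect(k),onz(p,*e[0],0.045))
E
```

```text
top ((131.97947692871094, 194.53663635253906), (24.508834838867188, 25.30643081665039), 103.38465881347656) (119, 182, 26, 26) [0.47702455 0.39792403 0.045     ]
top ((131.4141082763672, 194.2257843017578), (11.44377326965332, 11.598225593566895), 89.66178131103516) (125, 188, 13, 13) [0.4778237  0.39941216 0.045     ]
side ((218.79612731933594, 143.6056671142578), (18.601028442382812, 22.290754318237305), 173.70713806152344) (210, 133, 19, 22) [0.47376446 0.37514582 0.045     ]
side ((218.32180786132812, 138.92005920410156), (6.30510950088501, 9.0943021774292), 83.74262237548828) (214, 136, 10, 7) [0.47824125 0.39771514 0.045     ]
```

View pics/roll_crop.png

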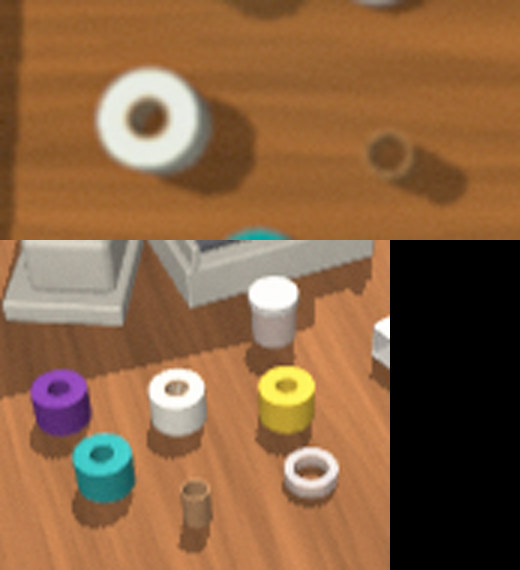

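View pics/lab_t.png

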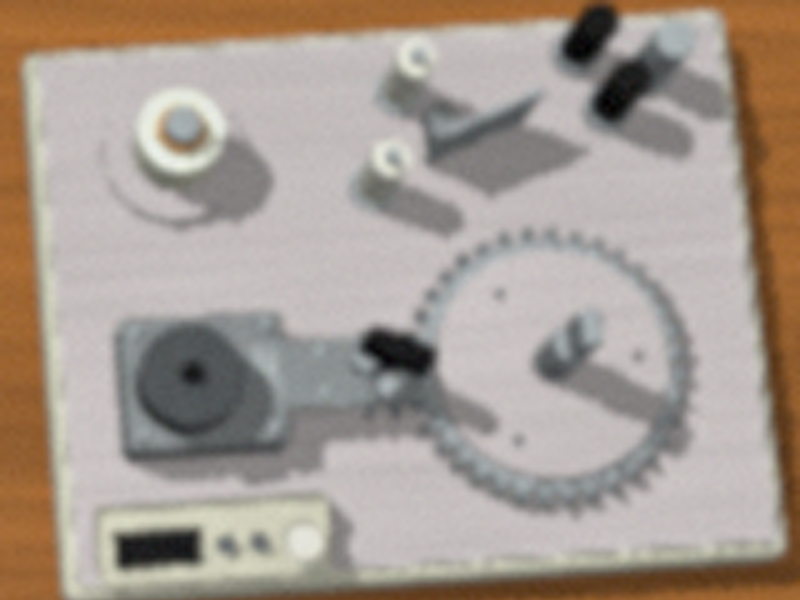

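View pics/lab_s.png

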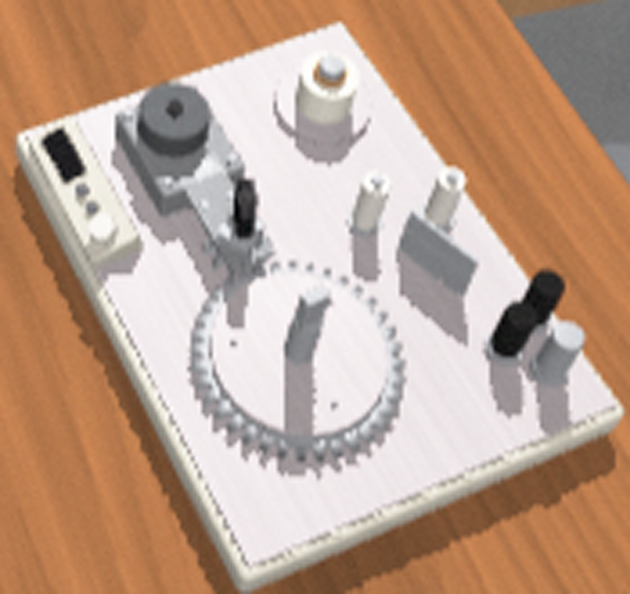

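The crop confirms it: an open white roll with a brown cardboard bore at crop (148,118), about (0.4775, 0.3985). Its neighbours are the bare core, the clear ring, the closed jar and the coloured rolls. Next I'll measure the labeller by triangulating features across both views.

```bash
cat >> h.py <<'E'
def tri(rs):
    A=np.zeros((3,3));b=np.zeros(3)
    for o,d in rs:
        M=np.eye(3)-np.outer(d,d);A+=M;b+=M@o
    X=np.linalg.solve(A,b); return X,[np.linalg.norm((np.eye(3)-np.outer(d,d))@(X-o)) for o,d in rs]
def plan(tgt,yaw_jaw=None):
    """tool-axis shift (cm) and yaw about tool z (deg) to bring TCP to tgt with jaw (tool y) at world angle yaw_jaw (mod pi), tool down"""
    s=env.read_state(); M=R.from_rotvec(s['eef_rot']).as_matrix()
    d=np.array(tgt)-s['position']
    cur=np.arctan2(M[1,1],M[0,1]); 
    print('pos',s['position'].round(4),'jawdeg',round(np.degrees(cur),2),'tilt',M[:,2].round(4),'F',s['contact_force'].round(1),'w',round(s['width'],3),'t',round(s['clock'],2),'j6',round(s['joint_pos'][5],2))
    print(' shift tool cm (before turn)',(M.T@d*100).round(2))
    if yaw_jaw is not None:
        a=(yaw_jaw-cur+np.pi/2)%np.pi-np.pi/2   # world ccw
        # tool z down => ccw world = -toolz
        print(' world turn deg',round(np.degrees(a),2),' tool-z rad',round(-a,4))
        c=cur+a; y=np.array([np.cos(c),np.sin(c),0]); x=np.cross(y,[0,0,-1]); N=np.c_[x,y,[0,0,-1]]
        print(' shift tool cm (after turn)',(N.T@d*100).round(2))
E
python3 - <<'E'
from h import *
s=env.read_state()
t=cv2.imread('pics/t1.png');sd=cv2.imread('pics/s1.png')
def P(n):
    p=dict(eyes.camera_params(n));p['rotation']=R.from_rotvec(p['rotation']).as_matrix();return p
pt,ps=P('top'),P('side')
T=lambda x,y:(x/5+265-.4,y/5+70-.4)
S=lambda x,y:(x/3.6+255-.36,y/3.6+190-.36)
for n,a,b in(('nose',T(590,322),S(316,295)),('knob',T(400,345),S(246,186))):
    print(n,tri([ray(pt,*a),ray(ps,*b)]))
# deck corners at z .04
C=[onz(pt,*T(*c),.04) for c in((25,57),(722,10),(788,552),(68,598))]
C=np.array(C);print(C.round(4)); print(np.linalg.norm(np.roll(C,-1,0)-C,axis=1))
# labeller y from right to left
yv=(C[0]-C[1])+(C[3]-C[2]); xv=(C[0]-C[3])+(C[1]-C[2])
th=np.arctan2(-yv[0],yv[1]),np.arctan2(xv[1],xv[0]);print('yaw',np.degrees(th))
c=C.mean(0);a=np.mean(th);Rz=np.array([[np.cos(a),-np.sin(a)],[np.sin(a),np.cos(a)]])
print('center',c,'spindle',c[:2]+Rz@[-.045,-.07],'knob',c[:2]+Rz@[-.045,.02])
cw=[onz(ps,*S(*c),.04) for c in((342,25),(622,410),(243,582),(20,137))];cw=np.array(cw);print(cw.round(4),np.linalg.norm(np.roll(cw,-1,0)-cw,axis=1),cw.mean(0))
# gear disc ellipse by hand extents at z~.055
print('gear c', onz(pt,*T((415+693)/2,(228+512)/2),.055))
print('gear c side', onz(ps,*S((190+405)/2,(262+468)/2),.055))
plan([.4775,.3985,.15],0)
E
```

```text
nose (array([ 0.61831182, -0.22948296,  0.13179718]), [np.float64(0.00039304901330596985), np.float64(0.00039304901330569283)])
knob (array([ 0.60846258, -0.13685679,  0.1306328 ]), [np.float64(0.0015124506873885378), np.float64(0.0015124506873884008)])
[[ 0.7861  0.0428  0.04  ]
 [ 0.8146 -0.3319  0.04  ]
 [ 0.5198 -0.3537  0.04  ]
 [ 0.4937  0.0208  0.04  ]]
[0.37575541 0.2955666  0.37547261 0.29323656]
yaw [4.17786072 4.27037212]
center [ 0.6535401 -0.1555054  0.04     ] spindle [ 0.6138184  -0.22862986] knob [ 0.60718918 -0.13887434]
[[ 0.7862  0.0329  0.04  ]
 [ 0.8129 -0.3346  0.04  ]
 [ 0.519  -0.3587  0.04  ]
 [ 0.4957  0.0116  0.04  ]] [0.36847197 0.29491883 0.37097249 0.2912335 ] [ 0.65345873 -0.16218536  0.04      ]
gear c [ 0.61253174 -0.23122195  0.055     ]
gear c side [ 0.61189951 -0.23980533  0.055     ]
pos [0.2329 0.4703 0.2389] jawdeg 63.66 tilt [-4.e-04 -7.e-04 -1.e+00] F [1.1 0.1 0.4] w 0.999 t 0.25 j6 1.57
 shift tool cm (before turn) [-25.11   4.43   8.89]
 world turn deg -63.66  tool-z rad 1.111
 shift tool cm (after turn) [-7.18 24.46  8.89]
```

Emit:
jog_arm --pt "0 0 0.104 0 0 0 -1" --pt "0 0 0.104 0 0 0 -1" --pt "0 0 0.104 0 0 0 -1" --pt "0 0 0.104 0 0 0 -1" --pt "0 0 0.104 0 0 0 -1" --pt "0 0 0.104 0 0 0 -1" --pt "0 0 0.104 0 0 0 -1" --pt "0 0 0.104 0 0 0 -1" --pt "0 0 0.104 0 0 0 -1" --pt "0 0 0.104 0 0 0 -1" --pt "0 0 0 -0.9 2.4 0.5 -1" --pt "0 0 0 -0.9 2.4 0.5 -1" --pt "0 0 0 -0.9 2.4 0.5 -1" --pt "0 0 0 -0.9 2.4 0.5 -1" --pt "0 0 0 -0.9 2.4 0.5 -1" --pt "0 0 0 -0.9 2.4 0.5 -1" --pt "0 0 0 -0.9 2.4 0.5 -1" --pt "0 0 0 -0.9 2.4 0.5 -1" --pt "0 0 0 -0.9 2.4 0.5 -1" --pt "0 0 0 -0.9 2.4 0.5 -1" --force 40

```text
clock: 1.92
position: [0.4799, 0.3972, 0.1888]
eef_rot: [-2.141, -2.299, 0.0]
contact_force: [-0.5, 0.8, 0.1]
width: 0.997
```

```bash
python3 - <<'E'
from h import *
im,p,s=snap('wrist','w1.png')
plan([.4775,.3985,.023],np.radians(4.2))
print(np.array(p['origin']).round(3), proj(p,[.4775,.3985,.045],True))
E
```

```text
pos [0.4835 0.3956 0.1871] jawdeg 3.9 tilt [ 0.001  -0.0022 -1.    ] F [ 2.5 -0.3 -0.8] w 1.0 t 1.97 j6 2.19
 shift tool cm (before turn) [ 0.37 -0.59 16.41]
 world turn deg 0.3  tool-z rad -0.0053
 shift tool cm (after turn) [ 0.33 -0.58 16.41]
[0.474 0.465 0.324] [250.07382372 177.67940234]
```

View pics/w1.png

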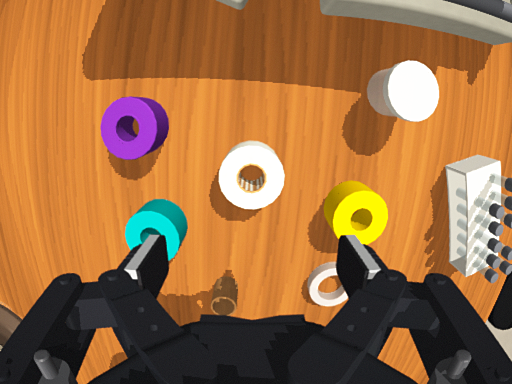

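The wrist view shows the white roll at about (251,175) with an open cardboard bore. I'll measure the top-face outline and the bore.

```bash
python3 - <<'E'
from h import *
im,p,s=snap('wrist','w1b.png')
h=cv2.cvtColor(im,cv2.COLOR_BGR2HSV)
m=((h[...,1]<40)&(h[...,2]>225)).astype(np.uint8); mm=np.zeros_like(m);mm[130:220,205:300]=m[130:220,205:300]
cs,_=cv2.findContours(mm,cv2.RETR_CCOMP,cv2.CHAIN_APPROX_NONE)
for k in cs:
    if cv2.contourArea(k)>100:
        e=cv2.fitEllipse(k);print(e,onz(p,*e[0],.045,True).round(4))
        pts=np.array([onz(p,*q[0],.045,True)[:2] for q in k]);(c,r)=cv2.minEnclosingCircle(pts.astype(np.float32)*1000);print('circle',c,r)
plan([.4775,.3985,.023],np.radians(4.2))
E
```

```text
((247.6172637939453, 174.04531860351562), (64.1071548461914, 66.2589111328125), 28.853404998779297) [0.4787 0.4005 0.045 ]
circle (478.6153564453125, 400.3526306152344) 33.323787689208984
((247.2335662841797, 176.16358947753906), (31.366777420043945, 31.747093200683594), 93.39936828613281) [0.4785 0.3984 0.045 ]
circle (478.4743347167969, 398.23919677734375) 15.87315845489502
pos [0.4813 0.3962 0.1874] jawdeg 3.86 tilt [-9.0e-04 -1.8e-03 -1.0e+00] F [ 0.4  0.5 -0.2] w 0.999 t 2.02 j6 2.19
 shift tool cm (before turn) [ 0.29 -0.35 16.44]
 world turn deg 0.34  tool-z rad -0.0059
 shift tool cm (after turn) [ 0.26 -0.36 16.44]
```

Emit:
jog_arm --pt "0 0 0 0.1 -0.1 2 -1" --pt "0 0 0 0.1 -0.1 2 -1" --pt "0 0 0 0 0 2 -1" --pt "0 0 0 0 0 2 -1" --pt "0 0 0 0 0 0 -1" --pt "0 0 0 0 0 0 -1" --pt "0 0 0 0 0 0 -1"

```text
clock: 2.6
position: [0.4766, 0.4001, 0.1106]
eef_rot: [2.141, 2.299, 0.002]
contact_force: [0.8, -0.5, -0.2]
width: 1.003
```

```bash
python3 - <<'E'
from h import *
im,p,s=snap('wrist','w2.png')
plan([.4785,.399,.023],np.radians(4.2))
print(proj(p,[.4785,.399,.045],True))
h=cv2.cvtColor(im,cv2.COLOR_BGR2HSV)
m=((h[...,1]<40)&(h[...,2]>225)).astype(np.uint8)
cs,_=cv2.findContours(m,cv2.RETR_CCOMP,cv2.CHAIN_APPROX_NONE)
for k in cs:
    if cv2.contourArea(k)>600:
        e=cv2.fitEllipse(k);print(e,onz(p,*e[0],.045,True).round(4))
E
```

```text
pos [0.477  0.4003 0.111 ] jawdeg 4.08 tilt [ 0.0016  0.0015 -1.    ] F [-0.2 -0.8 -0.1] w 1.004 t 2.65 j6 2.2
 shift tool cm (before turn) [-0.15  0.13  8.8 ]
 world turn deg 0.12  tool-z rad -0.002
 shift tool cm (after turn) [-0.14  0.14  8.8 ]
[255.11343291 206.92268933]
((254.9603271484375, 205.3618927001953), (82.22693634033203, 86.31029510498047), 85.09266662597656) [0.4783 0.4002 0.045 ]
((254.81336975097656, 207.60372924804688), (40.54017639160156, 42.677188873291016), 88.34487915039062) [0.4783 0.3985 0.045 ]
((465.6903076171875, 93.44326782226562), (54.099342346191406, 78.3043441772461), 171.96994018554688) [0.6406 0.504  0.045 ]
```

View pics/w2.png

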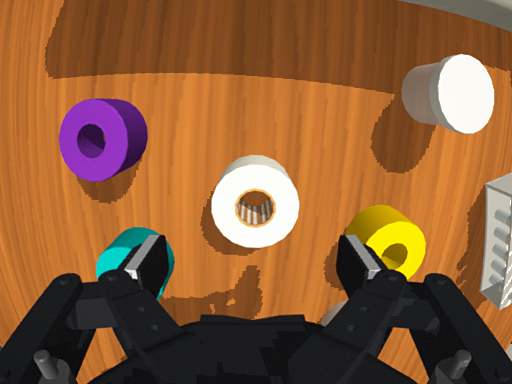

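The roll's bore is at pixel (255,207), so its centre is (0.4783, 0.3986). The fingers clear the yellow and turquoise rolls. I'll descend and grip.

Emit:
jog_arm --pt "0 0 0 -0.09 0.07 1.8 -1" --pt "0 0 0 -0.08 0.06 1.8 -1" --pt "0 0 0 0 0 1.8 -1" --pt "0 0 0 0 0 1.8 -1" --pt "0 0 0 0 0 1.0 -1" --pt "0 0 0 0 0 0.6 -1" --pt "0 0 0 0 0 0 -1" --pt "0 0 0 0 0 0 -1" --pt "0 0 0 0 0 0 0.2" --pt "0 0 0 0 0 0 0.2" --pt "0 0 0 0 0 0 0.4" --pt "0 0 0 0 0 0 0.4" --pt "0 0 0 0 0 0 0.4" --pt "0 0 0 0 0 0 0.4" --pt "0 0 0 0 0 0 0.4" --force 35

```text
clock: 3.9
position: [0.4789, 0.3986, 0.023]
eef_rot: [2.141, 2.299, 0.004]
contact_force: [-0.4, -0.8, 5.2]
width: 0.732
```

```bash
python3 - <<'E'
from h import *
im,p,s=snap('wrist','w3.png')
plan([.4783,.3986,.023],np.radians(4.2))
print(proj(p,[.4783,.3986,.045],True))
E
```

```text
pos [0.4789 0.3986 0.023 ] jawdeg 4.07 tilt [ 0.0021  0.0018 -1.    ] F [-0.3 -0.1  6.1] w 0.731 t 3.95 j6 2.19
 shift tool cm (before turn) [ 0.   -0.06 -0.  ]
 world turn deg 0.13  tool-z rad -0.0023
 shift tool cm (after turn) [ 0.   -0.06 -0.  ]
[252.0348732  268.91817598]
```

View pics/w3.png

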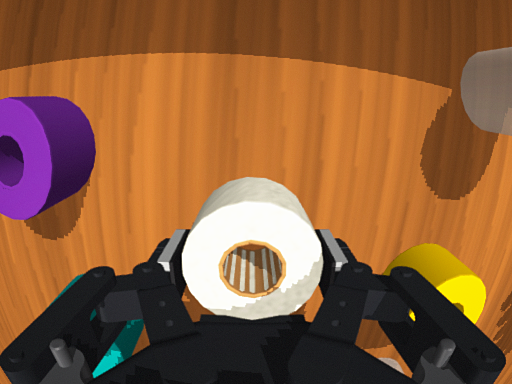

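The roll is held (width 0.73), with its bore visible at (252,268). I'll lift it and travel past the spindle so the camera can see the nose directly.

Emit:
jog_arm --pt "0 0 0 0 0 -1.0 0.4" --pt "0 0 0 0 0 -2.5 0.4" --pt "0 0 0 0 0 -3 0.4" --pt "0 0 0 0 0 -3 0.4" --pt "0 0 0 0 0 -3 0.4" --pt "0 0 0 0 0 -3 0.4" --pt "0 0 0 0 0 -2 0.4" --pt "0 0 0 -1.5 0.2 -0.5 0.4" --pt "0 0 0 -3 0.4 0 0.4" --pt "0 0 0 -3 0.4 0 0.4" --pt "0 0 0 -3 0.4 0 0.4" --pt "0 0 0 -3 0.4 0 0.4" --pt "0 0 0 -3 0.4 0 0.4" --pt "0 0 0 -3 0.4 0 0.4" --pt "0 0 0 -3 0.4 0 0.4" --pt "0 0 0 -3 0.4 0 0.4" --pt "0 0 0 -3 0.4 0 0.4" --pt "0 0 0 -3 0.4 0 0.4" --pt "0 0 0 -3 0.4 0 0.4" --pt "0 0 0 -3 0.4 0 0.4"

```text
clock: 5.62
position: [0.5537, 0.0253, 0.2009]
eef_rot: [-2.141, -2.298, 0.002]
contact_force: [0.1, 0.2, -0.6]
width: 0.73
```

Emit:
jog_arm --pt "0 0 0 -3 0.4 0 0.4" --pt "0 0 0 -3 0.4 0 0.4" --pt "0 0 0 -3 0.4 0 0.4" --pt "0 0 0 -3 0.4 0 0.4" --pt "0 0 0 -3 0.4 0 0.4" --pt "0 0 0 -3 0.4 0 0.4" --pt "0 0 0 -3 0.4 0 0.4" --pt "0 0 0 -3 0.4 0 0.4" --pt "0 0 0 -3 0.4 0 0.4" --pt "0 0 0 -3 0.4 0 0.4" --pt "0 0 0 -2 0 0 0.4" --pt "0 0 0 -0.5 0 0 0.4" --pt "0 0 0 0 0 0 0.4" --pt "0 0 0 0 0 0 0.4" --pt "0 0 0 0 0 0 0.4" --pt "0 0 0 0 0 0 0.4"

```text
clock: 6.95
position: [0.6174, -0.2926, 0.2016]
eef_rot: [-2.14, -2.3, -0.0]
contact_force: [-0.5, -0.8, -1.7]
width: 0.733
```

```bash
python3 - <<'E'
from h import *
im,p,s=snap('wrist','w4.png')
plan([.6135,-.229,.2],np.radians(4.2))
E
```

```text
pos [ 0.6175 -0.2926  0.2017] jawdeg 4.15 tilt [ 2.e-04  1.e-04 -1.e+00] F [-0.8 -0.8 -1.2] w 0.733 t 7.0 j6 1.06
 shift tool cm (before turn) [6.38 0.07 0.17]
 world turn deg 0.05  tool-z rad -0.0008
 shift tool cm (after turn) [6.38 0.07 0.17]
```

View pics/w4.png

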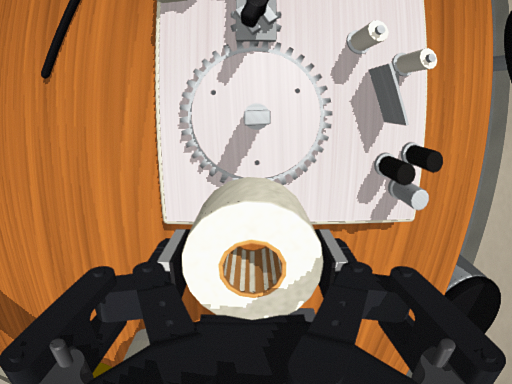

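This shows the nose top at (257,117), the turntable and gear around it, and the knob at (255,8). The held roll's bore is at (252,268). I'll measure the nose and bore centres with the same camera.

```bash
python3 - <<'E'
from h import *
im,p,s=snap('wrist','w5.png')
M=R.from_rotvec(s['eef_rot']).as_matrix()
h=cv2.cvtColor(im,cv2.COLOR_BGR2HSV)
# bore: saturated orange/brown within the white top
m=((h[...,1]>60)).astype(np.uint8);mm=np.zeros_like(m);mm[235:303,212:294]=m[235:303,212:294]
cs,_=cv2.findContours(mm,cv2.RETR_EXTERNAL,cv2.CHAIN_APPROX_NONE);k=max(cs,key=cv2.contourArea)
e=cv2.fitEllipse(k);zt=s['position'][2]+.022;B=onz(p,*e[0],zt,True)
pts=np.array([onz(p,*q[0],zt,True)[:2] for q in k])*1000
c,r=cv2.minEnclosingCircle(pts.astype(np.float32));print('bore',e,B.round(4),c,r,'tool off mm',(M.T@(B-s['position'])*1000).round(2))
crop=cv2.resize(im[30:200,165:345],None,fx=4,fy=4,interpolation=cv2.INTER_CUBIC);cv2.imwrite('pics/nose.png',crop)
print(im[112:122:3,240:275:3].mean(2).astype(int))
print(s['position'])
E
```

```text
bore ((252.03799438476562, 268.3276062011719), (56.97319030761719, 67.08431243896484), 90.2208251953125) [ 0.6169 -0.2923  0.2237] (616.9812622070312, -293.1404724121094) 15.142816543579102 tool off mm [  0.36  -0.51 -22.  ]
[[230 223 216 216 219 225 225 220 223 226 173 235]
 [231 169 216 216 215 216 221 219 216 218 172 234]
 [190 142 207 210 213 211 214 216 214 214 177 234]
 [159 149 209 206 211 213 209 213 215 211 168 233]]
[ 0.61745908 -0.29264485  0.20167868]
```

View pics/nose.png

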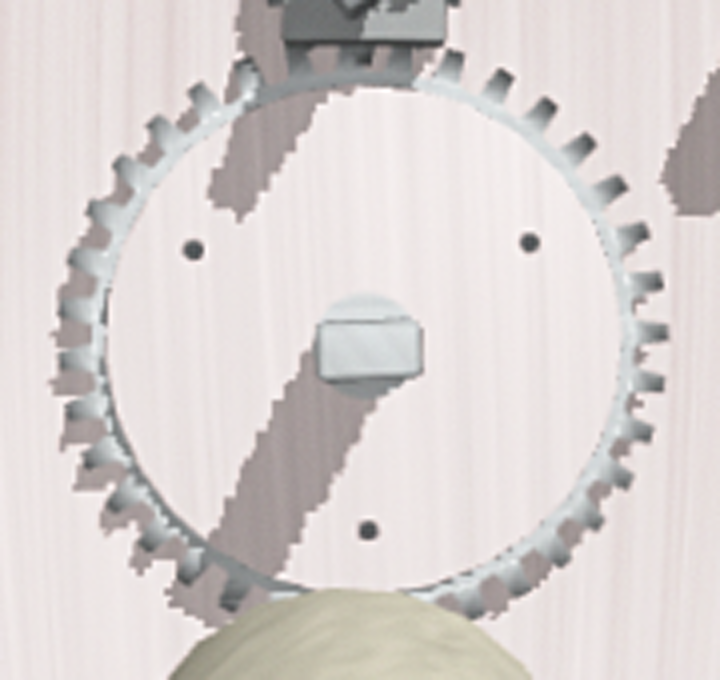

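```bash
python3 - <<'E'
from h import *
p=dict(eyes.camera_params('wrist'));p['rotation']=R.from_rotvec(p['rotation']).as_matrix()
C=lambda x,y:(165+x/4-.375,30+y/4-.375)
cor=np.array([onz(p,*C(*c),.136,True) for c in((318,322),(421,318),(423,376),(320,382))])
print('nose',cor.mean(0).round(4),np.linalg.norm(np.roll(cor,-1,0)-cor,axis=1).round(4),'yaw',np.degrees(np.arctan2(*(cor[1]+cor[2]-cor[0]-cor[3])[[1,0]])))
d=np.array([onz(p,*C(*c),.058,True) for c in((193,249),(529,242),(368,530))])
print('dots mean',d.mean(0).round(4),np.linalg.norm(np.roll(d,-1,0)-d,axis=1).round(4))
im=cv2.imread('pics/w5.png')
# turntable disc edge points left/right at row near centre
plan(list(cor.mean(0)[:2])+[.2],None)
E
```

```text
nose [ 0.616  -0.2307  0.136 ] [0.0172 0.0098 0.0173 0.0101] yaw 7.199081064357712
dots mean [ 0.6159 -0.2307  0.058 ] [0.078  0.0782 0.0784]
pos [ 0.6175 -0.2928  0.2017] jawdeg 4.15 tilt [ 3.e-04 -0.e+00 -1.e+00] F [ 0.2  0.8 -1.5] w 0.729 t 7.05 j6 1.06
 shift tool cm (before turn) [6.2  0.3  0.17]
```

Spindle axis is (0.6160, -0.2307), with nose and dots agreeing. I'll move the bore above it and check through the bore.

Emit:
jog_arm --pt "0 0 0 0.6 0.05 0 0.4" --pt "0 0 0 1.4 0.07 0 0.4" --pt "0 0 0 1.4 0.07 0 0.4" --pt "0 0 0 1.4 0.07 0 0.4" --pt "0 0 0 1.0 0.05 0.5 0.4" --pt "0 0 0 0.4 0.04 1.0 0.4" --pt "0 0 0 0 0 1.0 0.4" --pt "0 0 0 0 0 0.5 0.4" --pt "0 0 0 0 0 0 0.4" --pt "0 0 0 0 0 0 0.4" --pt "0 0 0 0 0 0 0.4" --pt "0 0 0 0 0 0 0.4"

```text
clock: 8.05
position: [0.6168, -0.2323, 0.1718]
eef_rot: [2.141, 2.298, 0.0]
contact_force: [0.7, 0.2, -0.7]
width: 0.735
```

```bash
python3 - <<'E'
from h import *
im,p,s=snap('wrist','w6.png')
plan([.6165,-.2307,.081],np.radians(4.2))
c=cv2.resize(im[200:330,165:345],None,fx=4,fy=4,interpolation=cv2.INTER_CUBIC)
cv2.imwrite('pics/w6c.png',c)
im,p,s=snap('side','s6.png');cv2.imwrite('pics/s6c.png',cv2.resize(im[150:330,250:430],None,fx=3.3,fy=3.3))
E
```

```text
pos [ 0.6168 -0.2323  0.1718] jawdeg 4.03 tilt [ 8.e-04 -3.e-04 -1.e+00] F [-0.9 -0.2 -2.1] w 0.729 t 8.1 j6 1.14
 shift tool cm (before turn) [ 0.16 -0.02  9.08]
 world turn deg 0.17  tool-z rad -0.0029
 shift tool cm (after turn) [ 0.16 -0.01  9.08]
```

View pics/w6c.png

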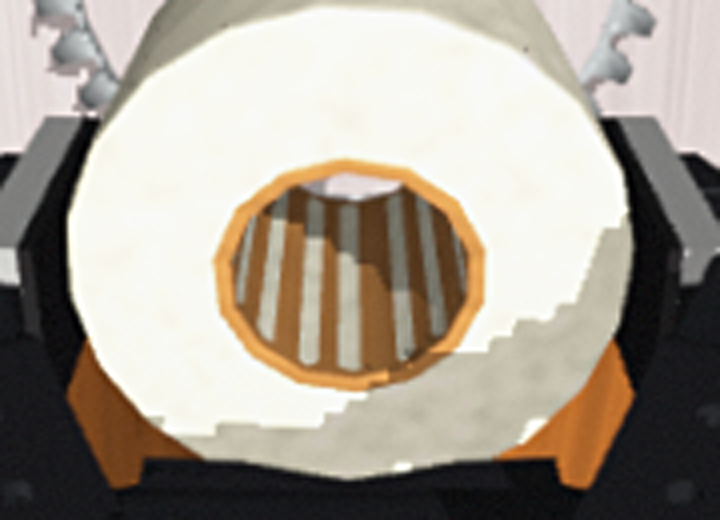

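View pics/s6c.png

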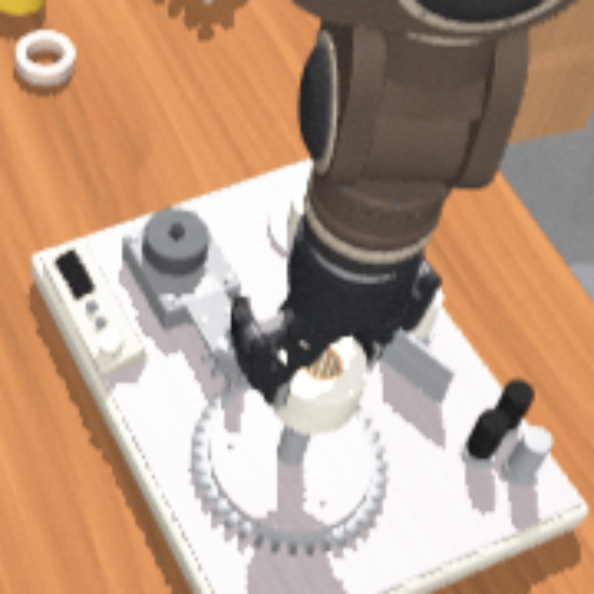

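Emit:
jog_arm --pt "0 0 0 0.16 0 0 0.4" --pt "0 0 0 0 0 0.5 0.4" --pt "0 0 0 0 0 0.5 0.4" --pt "0 0 0 0 0 0.5 0.4" --pt "0 0 0 0 0 0.5 0.4" --pt "0 0 0 0 0 0 0.4" --pt "0 0 0 0 0 0 0.4" --pt "0 0 0 0 0 0 0.4"

```text
clock: 8.82
position: [0.6164, -0.2302, 0.1513]
eef_rot: [-2.141, -2.299, 0.0]
contact_force: [0.2, -0.2, -1.7]
width: 0.73
```

```bash
python3 - <<'E'
from h import *
im,p,s=snap('wrist','w7.png')
plan([.6165,-.2307,.081],np.radians(4.2))
c=cv2.resize(im[200:330,165:345],None,fx=4,fy=4,interpolation=cv2.INTER_CUBIC)
cv2.imwrite('pics/w7c.png',c)
E
```

```text
pos [ 0.6166 -0.2302  0.1515] jawdeg 4.07 tilt [ 3.e-04 -1.e-04 -1.e+00] F [ 0.2  0.2 -3.1] w 0.732 t 8.87 j6 1.14
 shift tool cm (before turn) [-0.05 -0.01  7.05]
 world turn deg 0.13  tool-z rad -0.0023
 shift tool cm (after turn) [-0.05 -0.01  7.05]
```

View pics/w7c.png

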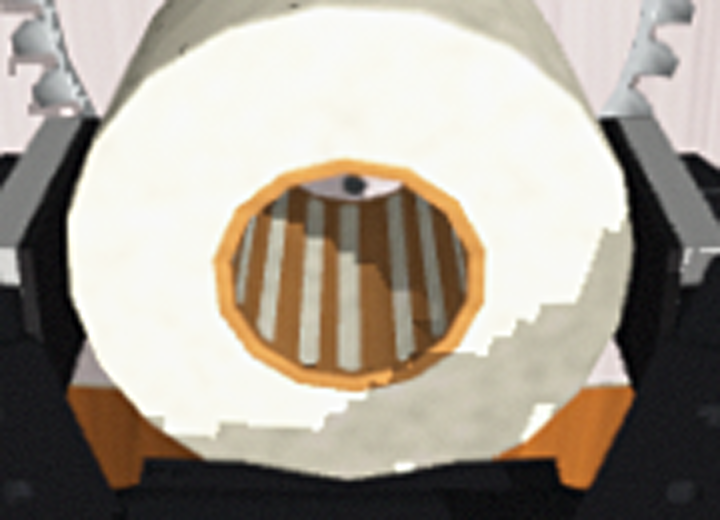

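The force is just the roll's weight, so there's no contact as the nose enters. Continuing slowly.

Emit:
jog_arm --pt "0 0 0 -0.03 0 0.4 0.4" --pt "0 0 0 0 0 0.4 0.4" --pt "0 0 0 0 0 0.4 0.4" --pt "0 0 0 0 0 0.4 0.4" --pt "0 0 0 0 0 0.4 0.4" --pt "0 0 0 0 0 0 0.4"

```text
clock: 9.37
position: [0.6159, -0.2303, 0.13]
eef_rot: [-2.14, -2.298, 0.001]
contact_force: [-0.6, -0.7, -1.3]
width: 0.728
```

```bash
python3 - <<'E'
from h import *
im,p,s=snap('wrist','w8.png')
plan([.6165,-.2307,.081],np.radians(4.2))
c=cv2.resize(im[200:330,165:345],None,fx=4,fy=4,interpolation=cv2.INTER_CUBIC)
cv2.imwrite('pics/w8c.png',c)
E
```

```text
pos [ 0.6161 -0.2304  0.1305] jawdeg 4.07 tilt [-1.2e-03  4.0e-04 -1.0e+00] F [ 1.1  0.4 -2.9] w 0.737 t 9.42 j6 1.14
 shift tool cm (before turn) [-0.04  0.05  4.95]
 world turn deg 0.13  tool-z rad -0.0023
 shift tool cm (after turn) [-0.04  0.04  4.95]
```

View pics/w8c.png

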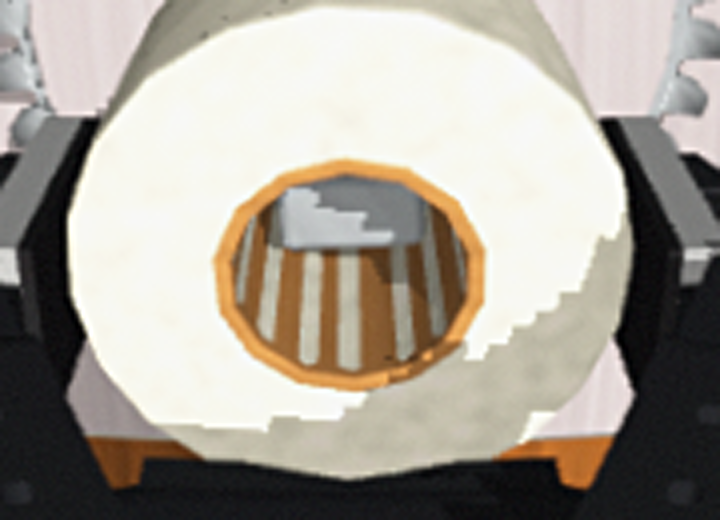

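The nose is inside the bore and centred left to right (275–423 in a 217–485 bore). Continuing down.

Emit:
jog_arm --pt "0 0 0 -0.02 0.03 0.3 0.4" --pt "0 0 0 0 0 0.3 0.4" --pt "0 0 0 0 0 0.3 0.4" --pt "0 0 0 0 0 0.3 0.4" --pt "0 0 0 0 0 0 0.4" --pt "0 0 0 0 0 0 0.4"

```text
clock: 9.92
position: [0.6166, -0.2306, 0.119]
eef_rot: [-2.141, -2.299, 0.0]
contact_force: [-0.3, 0.6, -1.7]
width: 0.733
```

```bash
python3 - <<'E'
from h import *
im,p,s=snap('wrist','w9.png')
plan([.6165,-.2307,.081],np.radians(4.2)); print(s['wrist_torque'])
c=cv2.resize(im[200:330,165:345],None,fx=4,fy=4,interpolation=cv2.INTER_CUBIC)
cv2.imwrite('pics/w9c.png',c)
E
```

```text
pos [ 0.6167 -0.2307  0.1192] jawdeg 4.07 tilt [-1.e-04  0.e+00 -1.e+00] F [-0.2 -0.7 -1.3] w 0.736 t 9.97 j6 1.14
 shift tool cm (before turn) [-0.   -0.02  3.82]
 world turn deg 0.13  tool-z rad -0.0023
 shift tool cm (after turn) [-0.   -0.02  3.82]
[-0.02953497 -0.0152242  -0.02803889]
```

View pics/w9c.png

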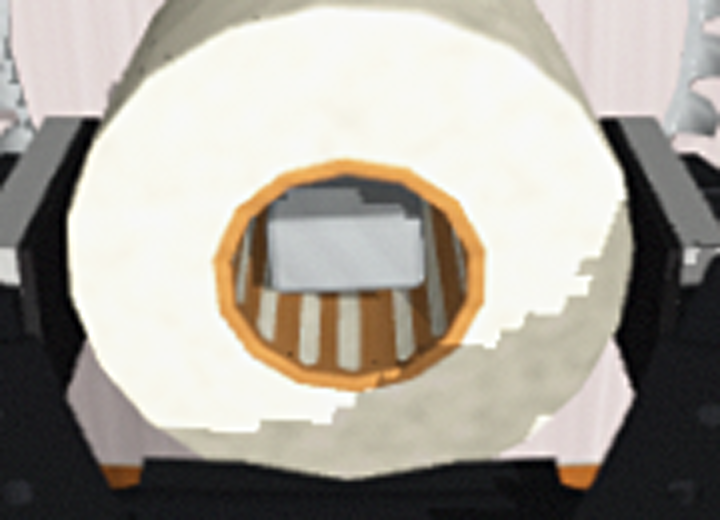

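Emit:
jog_arm --pt "0 0 0 0 -0.02 0.5 0.4" --pt "0 0 0 0 0 0.5 0.4" --pt "0 0 0 0 0 0.5 0.4" --pt "0 0 0 0 0 0.5 0.4" --pt "0 0 0 0 0 0.5 0.4" --pt "0 0 0 0 0 0.5 0.4" --pt "0 0 0 0 0 0.4 0.4" --pt "0 0 0 0 0 0.2 0.4" --pt "0 0 0 0 0 0.1 0.4" --pt "0 0 0 0 0 0 0.4" --pt "0 0 0 0 0 0 0.4"

```text
clock: 10.88
position: [0.6167, -0.2307, 0.0825]
eef_rot: [2.141, 2.299, 0.0]
contact_force: [-0.0, -0.3, -0.4]
width: 0.731
```

```bash
python3 - <<'E'
from h import *
im,p,s=snap('wrist','w10.png')
plan([.6165,-.2307,.081],np.radians(4.2)); print(s['wrist_torque'])
E
```

```text
pos [ 0.6168 -0.2308  0.0826] jawdeg 4.07 tilt [ 5.e-04 -2.e-04 -1.e+00] F [ 0.5  0.2 -1.3] w 0.731 t 10.93 j6 1.14
 shift tool cm (before turn) [ 0.01 -0.03  0.16]
 world turn deg 0.13  tool-z rad -0.0023
 shift tool cm (after turn) [ 0.01 -0.03  0.16]
[-0.03436117 -0.02040398  0.04148187]
```

View pics/w10.png

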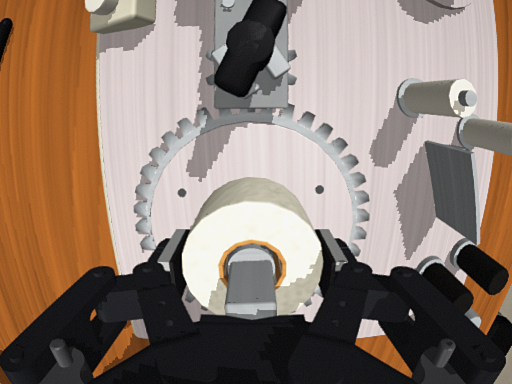

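Emit:
jog_arm --pt "0 0 0 0 -0.03 0.1 0.4" --pt "0 0 0 0 0 0.05 0.4" --pt "0 0 0 0 0 0.05 0.4" --pt "0 0 0 0 0 0 0.4" --pt "0 0 0 0 0 0 0.4"

```text
clock: 11.35
position: [0.6164, -0.2308, 0.081]
eef_rot: [2.141, 2.298, 0.0]
contact_force: [-1.5, 0.6, 3.4]
width: 0.734
```

The roll is seated: the force went from about -1.3 to +3.4 N at TCP z 0.081. Releasing and lifting.

Emit:
jog_arm --pt "0 0 0 0 0 0 0.2" --pt "0 0 0 0 0 0 0" --pt "0 0 0 0 0 0 -0.6" --pt "0 0 0 0 0 0 -0.6" --pt "0 0 0 0 0 0 -0.6" --pt "0 0 0 0 0 0 -0.6" --pt "0 0 0 0 0 -1 -0.6" --pt "0 0 0 0 0 -2 -0.6" --pt "0 0 0 0 0 -3 -0.6" --pt "0 0 0 0 0 -3 -0.6" --pt "0 0 0 0 0 -2 -0.6" --pt "0 0 0 0 0 -0.5 -0.6" --pt "0 0 0 0 0 0 -0.6" --pt "0 0 0 0 0 0 -0.6" --pt "0 0 0 0 0 0 -0.6"

```text
clock: 12.6
position: [0.6156, -0.2305, 0.1936]
eef_rot: [-2.14, -2.297, 0.002]
contact_force: [0.0, -0.5, -0.5]
width: 0.798
```

```bash
python3 - <<'E'
from h import *
im,p,s=snap('wrist','w11.png')
plan([.6075,-.1385,.2],np.radians(-23))
s,ps,_=snap('side','s11.png');cv2.imwrite('pics/s11c.png',cv2.resize(s[190:340,255:415],None,fx=4,fy=4))
E
```

```text
pos [ 0.6155 -0.2304  0.1934] jawdeg 4.07 tilt [-0.0028  0.001  -1.    ] F [ 0.2 -0.8  0.1] w 0.799 t 12.65 j6 1.14
 shift tool cm (before turn) [ 9.23 -0.15 -0.65]
 world turn deg -27.07  tool-z rad 0.4724
 shift tool cm (after turn) [ 8.15 -4.33 -0.66]
```

View pics/w11.png

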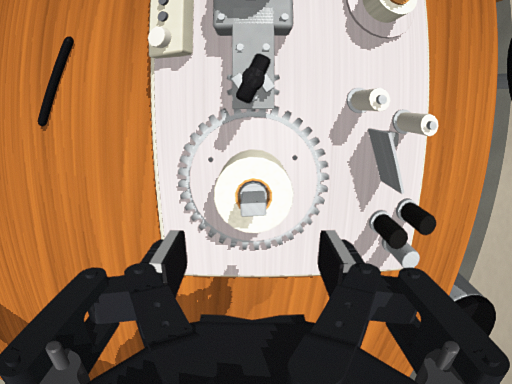

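View pics/s11c.png

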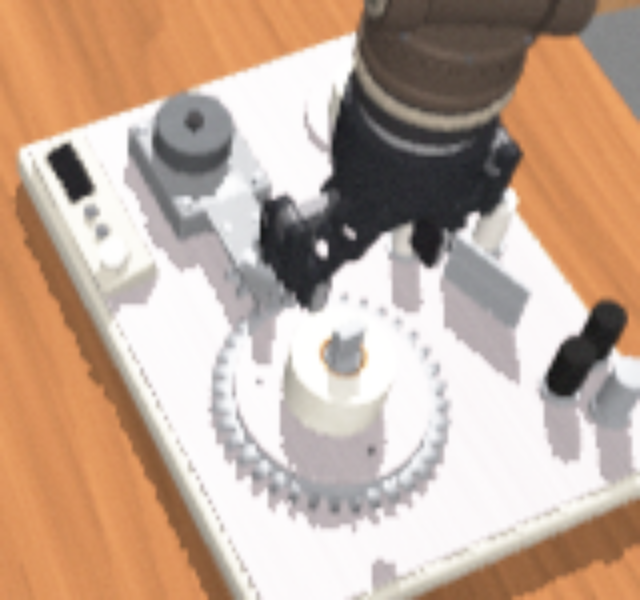

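The roll sits flat on the turntable with the nose above it, and the knob is at about (254,78). I'll measure the knob.

```bash
python3 - <<'E'
from h import *
im,p,s=snap('wrist','w12.png')
cv2.imwrite('pics/w12c.png',cv2.resize(im[30:120,200:310],None,fx=6,fy=6,interpolation=cv2.INTER_CUBIC))
m=(im.max(2)<60).astype(np.uint8);mm=np.zeros_like(m);mm[45:110,225:285]=m[45:110,225:285]
cs,_=cv2.findContours(mm,cv2.RETR_EXTERNAL,cv2.CHAIN_APPROX_NONE);k=max(cs,key=cv2.contourArea)
W=np.array([onz(p,*q[0],.114,True)[:2] for q in k]).astype(np.float32)*1000
print(cv2.minAreaRect(W), s['position'])
E
```

```text
((608.9425659179688, -140.57501220703125), (36.44197082519531, 15.330199241638184), 75.50121307373047) [ 0.61558528 -0.23044374  0.1934761 ]
```

View pics/w12c.png

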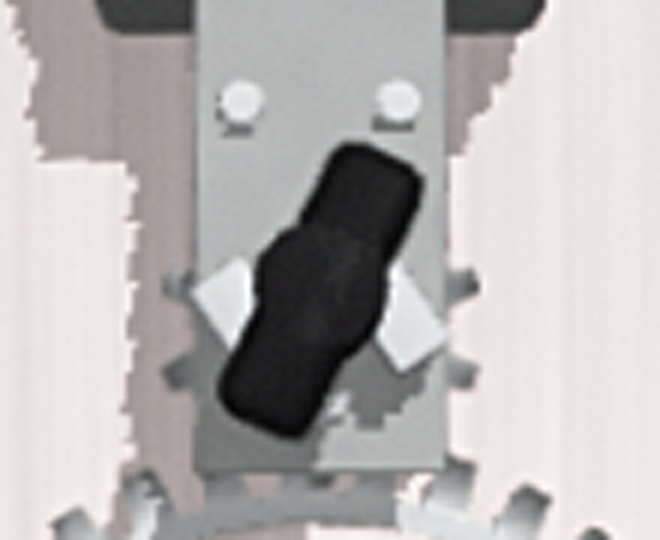

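```bash
python3 - <<'E'
from h import *
p=dict(eyes.camera_params('wrist'));p['rotation']=R.from_rotvec(p['rotation']).as_matrix()
im=cv2.imread('pics/w12.png')
m=(im.max(2)<60);ys,xs=np.nonzero(m[45:110,225:285]);
W=np.array([onz(p,x+225,y+45,.114,True)[:2] for x,y in zip(xs,ys)]);W=W[np.linalg.norm(W-[.609,-.1407],axis=1)<.022]
c=W.mean(0);w,v=np.linalg.eigh(np.cov((W-c).T));print(c,np.degrees(np.arctan2(v[1,1],v[0,1]))%180)
C=lambda x,y:onz(p,200+x/6-.4,30+y/6-.4,.114,True)
for a,b in(((300,215),(330,150)),((222,395),(262,310)),((310,430),(345,360)),((385,270),(420,190)),((292,437),(395,155)),((268,415),(370,165))):
    d=C(*b)-C(*a);print(np.degrees(np.arctan2(d[1],d[0]))%180)
plan([.609,-.1407,.15],np.radians(-19))
E
```

```text
[ 0.60919562 -0.14091059] 69.05706463474955
70.34159239354513
69.21685336652891
68.02253748463389
71.37978926291935
74.64024662365131
72.53268186817026
pos [ 0.6157 -0.2305  0.1937] jawdeg 4.07 tilt [-2.5e-03  9.0e-04 -1.0e+00] F [-0.2 -0.3  0.4] w 0.795 t 12.75 j6 1.14
 shift tool cm (before turn) [ 9.   -0.02  4.38]
 world turn deg -23.07  tool-z rad 0.4026
 shift tool cm (after turn) [ 8.27 -3.55  4.37]
```

Emit:
jog_arm --pt "0 0 0 0.7 0 0 -0.2" --pt "0 0 0 1.8 0 0 0.05" --pt "0 0 0 2.0 0 0 0.05" --pt "0 0 0 2.0 0 0 0.05" --pt "0 0 0 1.8 0 0 0.05" --pt "0 0 0 0.7 0 0 0.05" --pt "0 0 0.085 0 0 0.6 0.05" --pt "0 0 0.085 0 0 0.6 0.05" --pt "0 0 0.085 0 0 0.6 0.05" --pt "0 0 0.085 0 0 0.6 0.05" --pt "0 0 0.085 0 0 0.6 0.05" --pt "0 0 0 0 0 0 0.05" --pt "0 0 0 0 0 0 0.05" --pt "0 0 0 0 0 0 0.05" --pt "0 0 0 0 0 0 0.05"

```text
clock: 14.0
position: [0.6101, -0.141, 0.1657]
eef_rot: [2.576, 1.797, 0.001]
contact_force: [0.1, -0.1, -0.3]
width: 0.474
```

```bash
python3 - <<'E'
from h import *
im,p,s=snap('wrist','w13.png')
plan([.609,-.1407,.096],np.radians(-20.3))
print(proj(p,[.609,-.1407,.114],True))
E
```

```text
pos [ 0.6101 -0.141   0.1658] jawdeg -20.23 tilt [ 7.e-04 -2.e-04 -1.e+00] F [ 0.6 -1.2  0.3] w 0.477 t 14.05 j6 1.7
 shift tool cm (before turn) [-0.01 -0.12  6.98]
 world turn deg -0.07  tool-z rad 0.0013
 shift tool cm (after turn) [-0.01 -0.12  6.98]
[250.56024917 211.69868166]
```

View pics/w13.png

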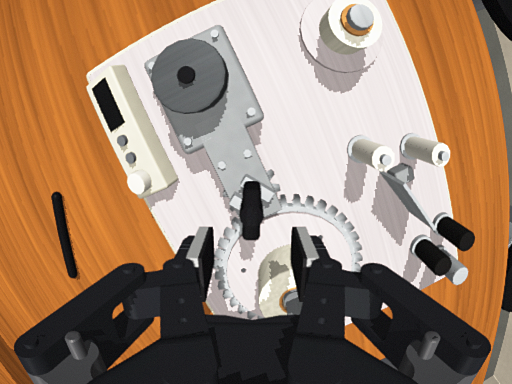

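The knob lies along the pad direction at (251,210), centred between the fingers. Descend and grip.

Emit:
jog_arm --pt "0 0 0 0 -0.1 1 0.05" --pt "0 0 0 0 0 1.5 0.05" --pt "0 0 0 0 0 1.5 0.05" --pt "0 0 0 0 0 1.5 0.05" --pt "0 0 0 0 0 1.0 0.05" --pt "0 0 0 0 0 0.4 0.05" --pt "0 0 0 0 0 0 0.05" --pt "0 0 0 0 0 0 0.05" --pt "0 0 0 0 0 0 0.5" --pt "0 0 0 0 0 0 1" --pt "0 0 0 0 0 0 1" --pt "0 0 0 0 0 0 1" --pt "0 0 0 0 0 0 1" --force 25

```text
clock: 15.13
position: [0.6096, -0.1408, 0.0973]
eef_rot: [2.577, 1.795, 0.002]
contact_force: [0.6, -0.9, 5.1]
width: 0.135
```

```bash
python3 - <<'E'
from h import *
im,p,s=snap('wrist','w14.png')
plan([.609,-.1407,.096],np.radians(-20.3)); print(s['wrist_torque'])
E
```

```text
pos [ 0.6096 -0.1407  0.0973] jawdeg -20.28 tilt [ 1.8e-03 -5.0e-04 -1.0e+00] F [1.1 0.3 5.3] w 0.135 t 15.18 j6 1.7
 shift tool cm (before turn) [-0.02 -0.06  0.13]
 world turn deg -0.02  tool-z rad 0.0004
 shift tool cm (after turn) [-0.02 -0.06  0.13]
[-0.04912024  0.00187146  0.00722878]
```

View pics/w14.png

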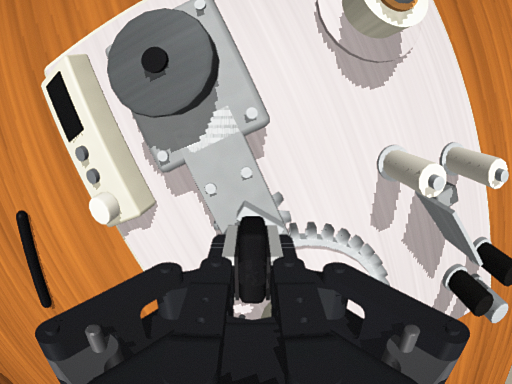

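The bar is gripped (width 0.135, about 11.5 mm). Turning anticlockwise, which is negative about tool z.

Emit:
jog_arm --pt "0 0 -0.07 0 0 0 1" --pt "0 0 -0.07 0 0 0 1" --pt "0 0 -0.07 0 0 0 1" --pt "0 0 -0.07 0 0 0 1" --pt "0 0 -0.07 0 0 0 1" --pt "0 0 -0.07 0 0 0 1" --pt "0 0 -0.07 0 0 0 1" --pt "0 0 -0.07 0 0 0 1" --pt "0 0 -0.07 0 0 0 1" --pt "0 0 -0.07 0 0 0 1" --pt "0 0 -0.07 0 0 0 1" --pt "0 0 -0.07 0 0 0 1" --pt "0 0 0 0 0 0 1" --pt "0 0 0 0 0 0 1" --pt "0 0 0 0 0 0 1"

```text
clock: 16.43
position: [0.6096, -0.1407, 0.0958]
eef_rot: [1.624, 2.689, 0.001]
contact_force: [6.4, -1.0, -5.0]
width: 0.137
```

```bash
python3 - <<'E'
from h import *
plan([.609,-.1407,.096],np.radians(-20.3)); print(env.read_state()['wrist_torque'])
E
```

```text
pos [ 0.6096 -0.1407  0.0958] jawdeg 27.74 tilt [ 8.e-04 -0.e+00 -1.e+00] F [ 6.4 -1.  -5. ] w 0.137 t 16.43 j6 0.86
 shift tool cm (before turn) [ 0.03 -0.05 -0.02]
 world turn deg -48.04  tool-z rad 0.8385
 shift tool cm (after turn) [-0.02 -0.06 -0.02]
[-0.1644734  -1.13146485  0.07514918]
```

Emit:
jog_arm --pt "0 0 -0.03 0 0 0 1" --pt "0 0 -0.03 0 0 0 1" --pt "0 0 0 0 0 0 1" --pt "0 0 0 0 0 0 1"

```text
clock: 16.77
position: [0.6095, -0.1406, 0.0955]
eef_rot: [1.542, 2.736, 0.0]
contact_force: [6.4, -2.0, -5.7]
width: 0.133
```

```bash
python3 - <<'E'
from h import *
im,p,s=snap('wrist','w15.png')
plan([.609,-.1407,.096],np.radians(-20.3)); print(env.read_state()['wrist_torque'])
s,ps,_=snap('side','s15.png');cv2.imwrite('pics/s15c.png',cv2.resize(s[190:340,255:415],None,fx=4,fy=4))
E
```

```text
pos [ 0.6095 -0.1406  0.0955] jawdeg 31.17 tilt [ 4.e-04  1.e-04 -1.e+00] F [ 6.9 -0.7 -6.1] w 0.136 t 16.82 j6 0.8
 shift tool cm (before turn) [ 0.02 -0.05 -0.05]
 world turn deg -51.47  tool-z rad 0.8984
 shift tool cm (after turn) [-0.02 -0.05 -0.05]
[-0.15524652 -1.28750787 -0.02570929]
```

View pics/w15.png

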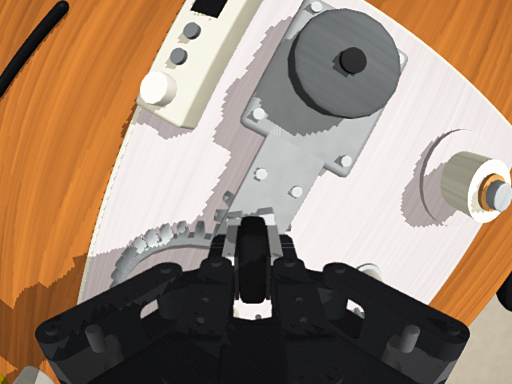

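View pics/s15c.png

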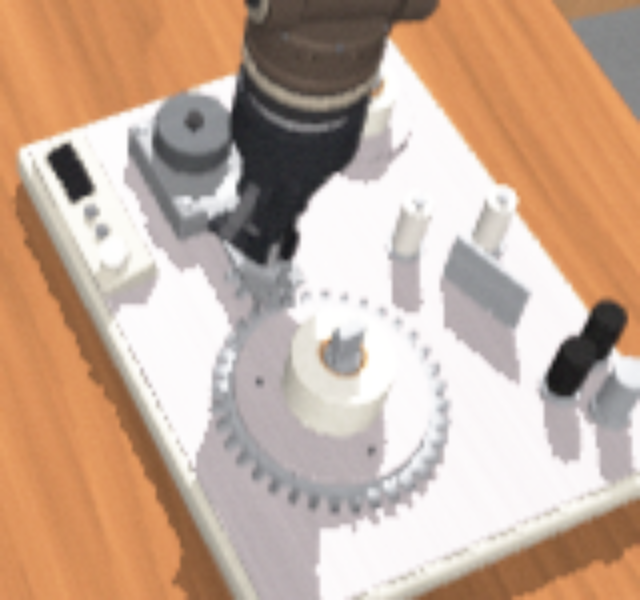

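Emit:
jog_arm --pt "0 0 -0.04 0 0 0 1" --pt "0 0 -0.04 0 0 0 1" --pt "0 0 0 0 0 0 1" --pt "0 0 0 0 0 0 1"

```text
clock: 17.2
position: [0.6095, -0.1406, 0.0955]
eef_rot: [1.432, 2.796, 0.0]
contact_force: [5.7, -1.1, -6.5]
width: 0.139
```

```bash
python3 - <<'E'
from h import *
plan([.609,-.1407,.096],np.radians(-20.3)); print(env.read_state()['wrist_torque'])
E
```

```text
pos [ 0.6095 -0.1406  0.0955] jawdeg 35.77 tilt [ 4.e-04  1.e-04 -1.e+00] F [ 5.7 -1.1 -6.5] w 0.139 t 17.2 j6 0.72
 shift tool cm (before turn) [ 0.02 -0.05 -0.05]
 world turn deg -56.07  tool-z rad 0.9786
 shift tool cm (after turn) [-0.03 -0.05 -0.05]
[-0.21895489 -1.26041638 -0.02826202]
```

Emit:
jog_arm --pt "0 0 -0.04 0 0 0 1" --pt "0 0 -0.04 0 0 0 1" --pt "0 0 0 0 0 0 1" --pt "0 0 0 0 0 0 1"

```text
clock: 17.53
position: [0.6095, -0.1406, 0.0955]
eef_rot: [1.321, 2.85, 0.001]
contact_force: [6.6, -1.2, -5.9]
width: 0.133
```

```bash
python3 - <<'E'
from h import *
im,p,s=snap('wrist','w16.png')
plan([.609,-.1407,.096],np.radians(-20.3)); print(env.read_state()['wrist_torque'])
cv2.imwrite('pics/w16c.png',cv2.resize(im[180:330,180:330],None,fx=4,fy=4,interpolation=cv2.INTER_CUBIC))
E
```

```text
pos [ 0.6095 -0.1406  0.0954] jawdeg 40.27 tilt [ 3.e-04  3.e-04 -1.e+00] F [ 6.4 -0.4 -5.8] w 0.138 t 17.58 j6 0.64
 shift tool cm (before turn) [ 0.03 -0.04 -0.06]
 world turn deg -60.57  tool-z rad 1.0572
 shift tool cm (after turn) [-0.02 -0.04 -0.06]
[-0.12236346 -1.29318438 -0.52426663]
```

View pics/w16c.png

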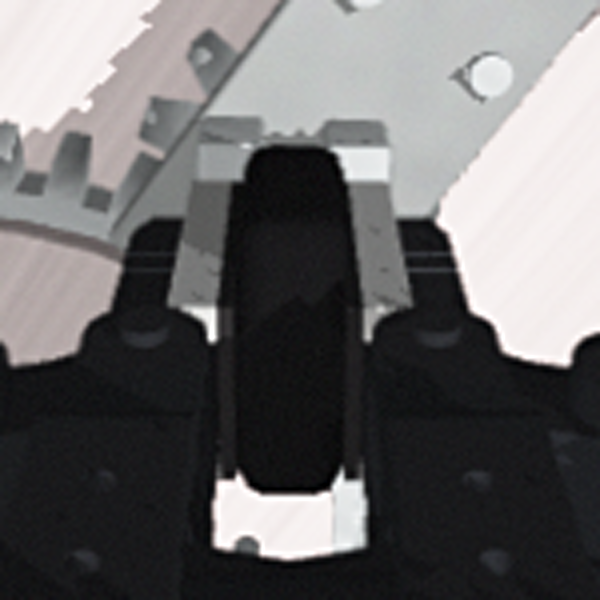

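Torque z is now -0.52 N m, so the knob is at its stop and in line with the housing slot in the image. I'll back off a touch, lower it a little and release it.

Emit:
jog_arm --pt "0 0 0.02 0 0 0.05 1" --pt "0 0 0 0 0 0.05 1" --pt "0 0 0 0 0 0 1" --pt "0 0 0 0 0 0 0.5" --pt "0 0 0 0 0 0 0.1" --pt "0 0 0 0 0 0 0.1" --pt "0 0 0 0 0 0 0.1" --pt "0 0 0 0 0 -1 0.1" --pt "0 0 0 0 0 -2 0.1" --pt "0 0 0 0 0 -2 0.1" --pt "0 0 0 0 0 -2 0.1" --pt "0 0 0 0 0 -1 0.1" --pt "0 0 0 0 0 -0.4 0.1" --pt "0 0 0 0 0 0 0.1" --pt "0 0 0 0 0 0 0.1" --pt "0 0 0 0 0 0 0.1"

```text
clock: 18.92
position: [0.6084, -0.1405, 0.1779]
eef_rot: [-1.344, -2.837, 0.001]
contact_force: [-0.2, -0.8, -0.7]
width: 0.454
```

```bash
python3 - <<'E'
from h import *
im,p,s=snap('wrist','w17.png')
plan([.616,-.2307,.18],np.radians(97.2))
s,ps,_=snap('side','s17.png');cv2.imwrite('pics/s17c.png',cv2.resize(s[190:340,255:415],None,fx=4,fy=4))
E
```

```text
pos [ 0.6083 -0.1405  0.1779] jawdeg 39.3 tilt [-2.3e-03  5.0e-04 -1.0e+00] F [ 0.4  0.4 -0. ] w 0.452 t 18.97 j6 0.66
 shift tool cm (before turn) [-7.47 -5.12 -0.22]
 world turn deg 57.9  tool-z rad -1.0105
 shift tool cm (after turn) [ 0.37 -9.05 -0.21]
```

View pics/w17.png

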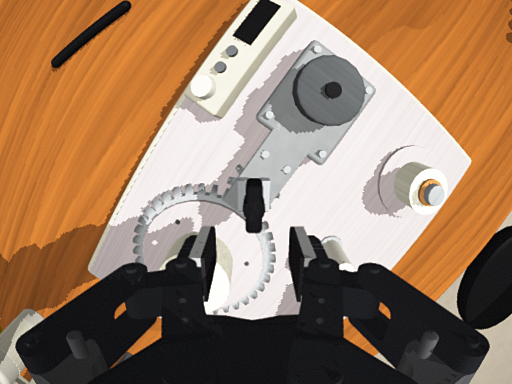

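View pics/s17c.png

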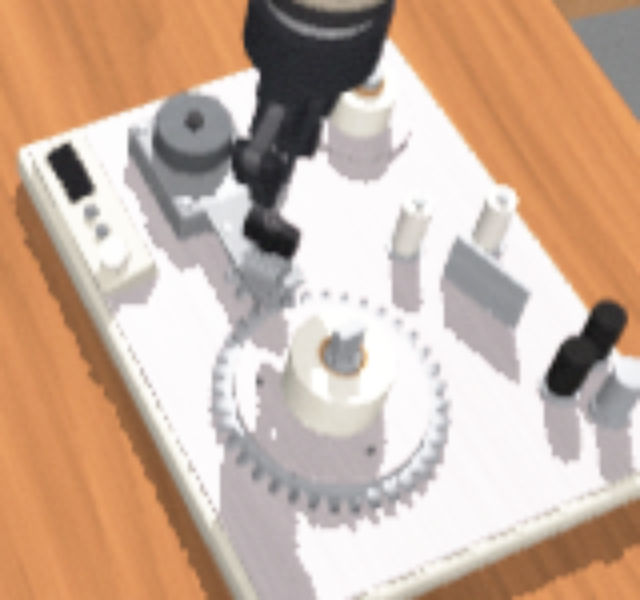

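The knob now lies along the slot. Moving on to the nose.

Emit:
jog_arm --pt "0 0 0 -0.8 -0.55 0 0.1" --pt "0 0 0 -1.6 -1.1 0 0.1" --pt "0 0 0 -1.8 -1.2 0 0.1" --pt "0 0 0 -1.7 -1.2 0 0.1" --pt "0 0 0 -1.1 -0.75 0 0.1" --pt "0 0 0 -0.47 -0.32 0 0.1" --pt "0 0 -0.1 0 0 0 0.1" --pt "0 0 -0.1 0 0 0 0.1" --pt "0 0 -0.1 0 0 0 0.1" --pt "0 0 -0.1 0 0 0 0.1" --pt "0 0 -0.1 0 0 0 0.1" --pt "0 0 -0.1 0 0 0 0.1" --pt "0 0 -0.1 0 0 0 0.1" --pt "0 0 -0.1 0 0 0 0.1" --pt "0 0 -0.1 0 0 0 0.1" --pt "0 0 -0.11 0 0 0 0.1" --pt "0 0 0 0 0 0 0.1" --pt "0 0 0 0 0 0 0.1" --pt "0 0 0 0 0 0 0.1"

```text
clock: 20.6
position: [0.6166, -0.2306, 0.1792]
eef_rot: [0.193, -3.135, -0.0]
contact_force: [0.3, 0.0, -0.3]
width: 0.45
```

```bash
python3 - <<'E'
from h import *
im,p,s=snap('wrist','w18.png')
plan([.616,-.2307,.115],np.radians(97.2))
print(proj(p,[.616,-.2307,.136],True))
s,ps,_=snap('side','s18.png');cv2.imwrite('pics/s18c.png',cv2.resize(s[190:340,255:415],None,fx=4,fy=4))
s,ps,_=snap('top','t18.png');cv2.imwrite('pics/t18c.png',cv2.resize(s[70:195,265:425],None,fx=4,fy=4))
E
```

```text
pos [ 0.6166 -0.2307  0.1792] jawdeg 97.06 tilt [-1.e-04  1.e-04 -1.e+00] F [-0.2 -1.3 -0.9] w 0.45 t 20.65 j6 -0.48
 shift tool cm (before turn) [0.06 0.   6.42]
 world turn deg 0.14  tool-z rad -0.0024
 shift tool cm (after turn) [0.06 0.01 6.42]
[252.56867037 217.0140217 ]
```

View pics/w18.png

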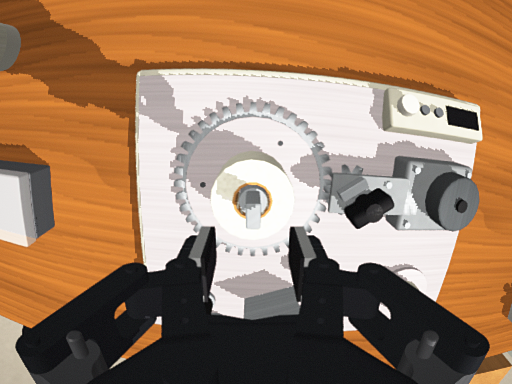

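View pics/s18c.png

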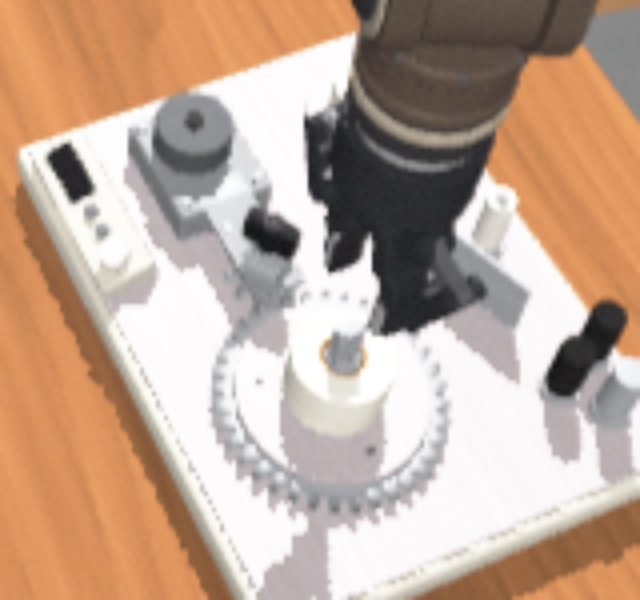

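View pics/t18c.png

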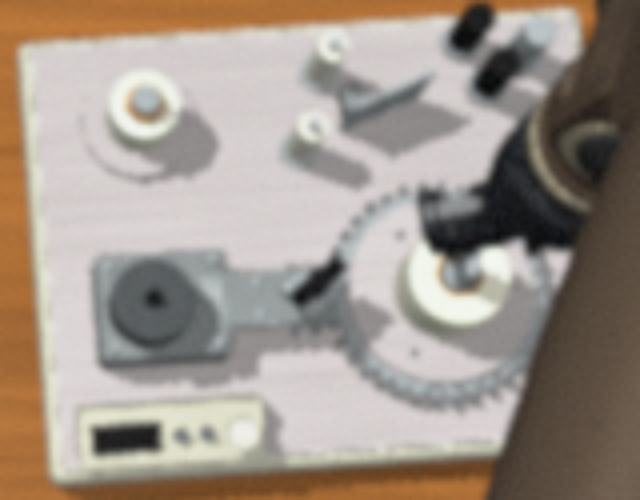

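The knob stays visible in the wrist (368,208), side and top views. The nose is between the fingers and aligned with them. Descend and grip the flats.

Emit:
jog_arm --pt "0 0 0 0.05 0 1 0.1" --pt "0 0 0 0 0 1.5 0.1" --pt "0 0 0 0 0 1.5 0.1" --pt "0 0 0 0 0 1.4 0.1" --pt "0 0 0 0 0 0.7 0.1" --pt "0 0 0 0 0 0.2 0.1" --pt "0 0 0 0 0 0 0.1" --pt "0 0 0 0 0 0 0.5" --pt "0 0 0 0 0 0 1" --pt "0 0 0 0 0 0 1" --pt "0 0 0 0 0 0 1" --pt "0 0 0 0 0 0 1" --force 30

```text
clock: 21.75
position: [0.6166, -0.2303, 0.1174]
eef_rot: [-0.197, 3.134, 0.001]
contact_force: [-1.6, 4.9, 5.7]
width: 0.108
```

```bash
python3 - <<'E'
from h import *
im,p,s=snap('wrist','w19.png')
plan([.616,-.2307,.116],np.radians(97.2));print(s['wrist_torque'])
s,ps,_=snap('side','s19.png');cv2.imwrite('pics/s19c.png',cv2.resize(s[190:340,255:415],None,fx=4,fy=4))
E
```

```text
pos [ 0.6166 -0.2303  0.1174] jawdeg 97.2 tilt [ 1.6e-03  7.0e-04 -1.0e+00] F [-0.3  4.8  5.2] w 0.11 t 21.8 j6 -0.48
 shift tool cm (before turn) [ 0.06 -0.03  0.14]
 world turn deg 0.0  tool-z rad -0.0001
 shift tool cm (after turn) [ 0.06 -0.03  0.14]
[ 0.96487131  0.19644226 -0.11124492]
```

View pics/w19.png

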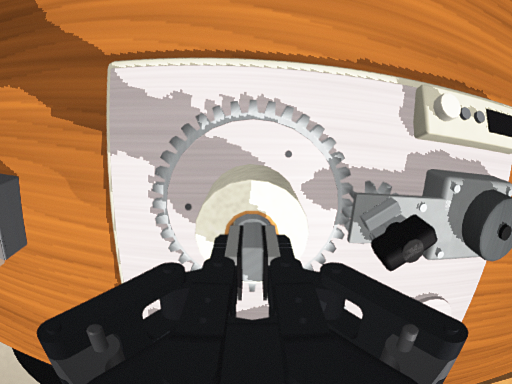

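View pics/s19c.png

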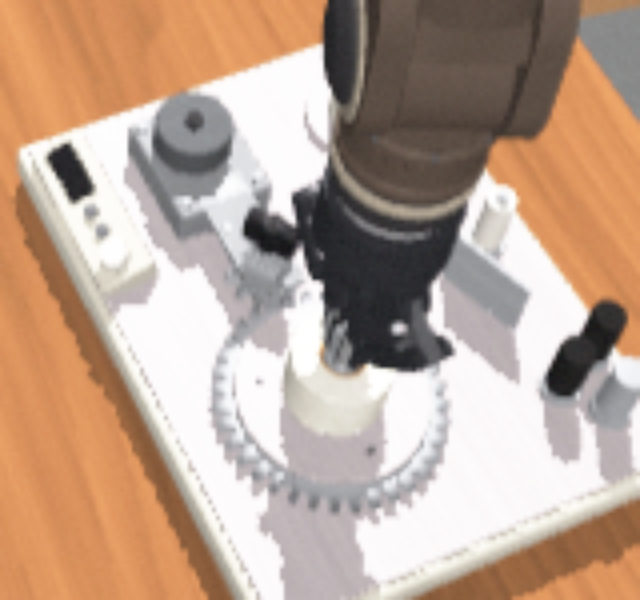

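Nose gripped. Now turn in small steps and watch the wrist torque and the knob.

Emit:
jog_arm --pt "0 0 -0.0175 0 0 0 1" --pt "0 0 -0.0175 0 0 0 1" --pt "0 0 -0.0175 0 0 0 1" --pt "0 0 0 0 0 0 1" --pt "0 0 0 0 0 0 1"

```text
clock: 22.27
position: [0.6166, -0.2303, 0.1174]
eef_rot: [-0.28, 3.127, 0.001]
contact_force: [-2.1, 4.8, 5.7]
width: 0.11
```

```bash
cat >> h.py <<'E'
def knob(fn):
    im,p,s=snap('side',fn+'.png')
    m=(im.max(2)<45).astype(np.uint8); mm=np.zeros_like(m); mm[236:262,311:330]=m[236:262,311:330]
    ys,xs=np.nonzero(mm); print('side knob centroid',xs.mean().round(2),ys.mean().round(2),len(xs),'top row',ys.min())
    print('Tz',s['wrist_torque'].round(3),'F',s['contact_force'].round(1),'t',round(s['clock'],2))
    cv2.imwrite('pics/'+fn+'c.png',cv2.resize(im[190:340,255:415],None,fx=4,fy=4))
E
python3 - <<'E'
from h import *
im=cv2.imread('pics/s19.png')
m=(im.max(2)<45).astype(np.uint8)[236:262,311:330];ys,xs=np.nonzero(m);print(xs.mean()+311,ys.mean()+236,len(xs),ys.min()+236)
knob('s20');plan([.616,-.2307,.116],np.radians(97.2))
E
```

```text
322.33898305084745 249.10169491525423 59 241
side knob centroid 322.4 250.49 63 top row 243
Tz [ 0.956  0.233 -0.001] F [-2.1  4.8  5.7] t 22.27
pos [ 0.6166 -0.2303  0.1174] jawdeg 100.22 tilt [ 1.7e-03  7.0e-04 -1.0e+00] F [-1.   5.3  5.4] w 0.109 t 22.32 j6 -0.54
 shift tool cm (before turn) [ 0.07 -0.03  0.14]
 world turn deg -3.02  tool-z rad 0.0527
 shift tool cm (after turn) [ 0.07 -0.04  0.14]
```

View pics/s20c.png

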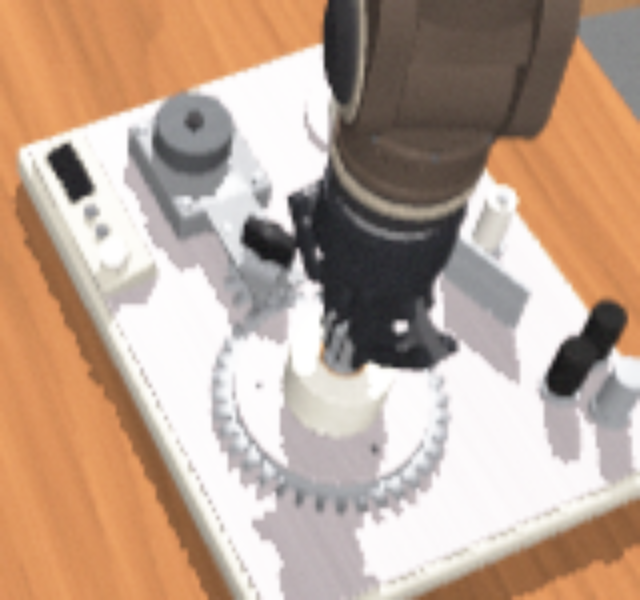

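```bash
python3 - <<'E'
from h import *
p=dict(eyes.camera_params('side'));p['rotation']=R.from_rotvec(p['rotation']).as_matrix()
for z in(.114,.112,.102): print(z,proj(p,[.6093,-.1408,z]))
im,_,s=snap('wrist','w20.png');cv2.imwrite('pics/w20c.png',cv2.resize(im[140:300,330:490],None,fx=4,fy=4))
a=cv2.imread('pics/s19.png')[225:270,300:345];b=cv2.imread('pics/s20.png')[225:270,300:345]
cv2.imwrite('pics/ab.png',cv2.resize(np.hstack([a,b]),None,fx=8,fy=8,interpolation=cv2.INTER_CUBIC))
E
```

```text
0.114 [322.55690759 246.24801754]
0.112 [322.46282962 246.67535578]
0.102 [321.99652487 248.79349085]
```

View pics/w20c.png

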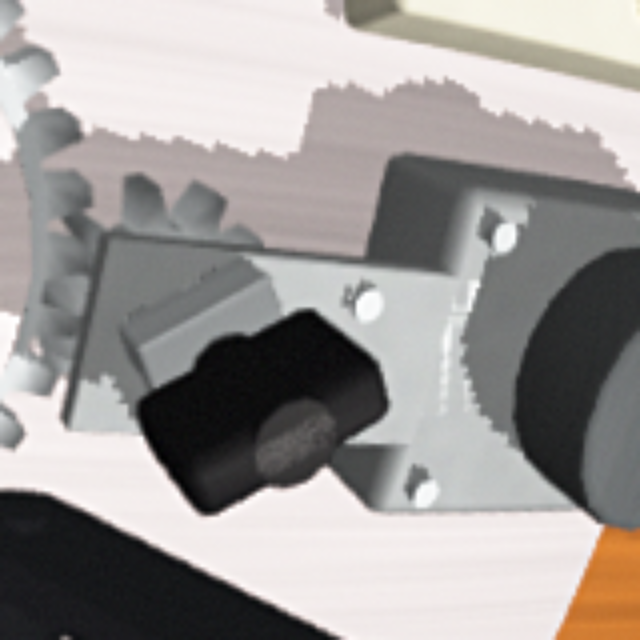

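View pics/ab.png

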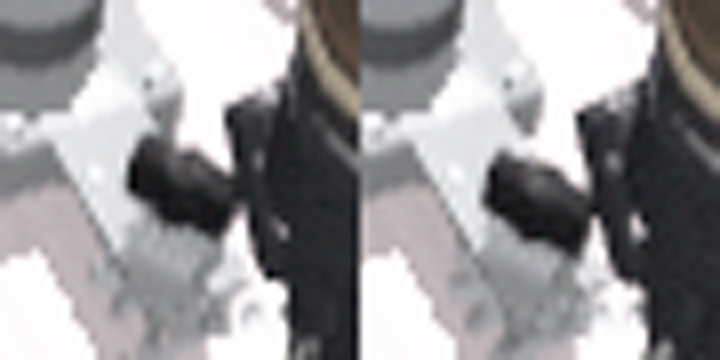

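The knob has dropped about 2.3 px in the side view, against a prediction of 2.1 px for 10 mm. In the wrist view it sits on the housing with the pinion teeth in the gear. I'll stop turning, release, lift clear and verify.

Emit:
jog_arm --pt "0 0 0 0 0 0 0.6" --pt "0 0 0 0 0 0 0.2" --pt "0 0 0 0 0 0 0.1" --pt "0 0 0 0 0 0 0.1" --pt "0 0 0 0 0 -1 0.1" --pt "0 0 0 0 0 -2 0.1" --pt "0 0 0 0 0 -2 0.1" --pt "0 0 0 0 0 -2 0.1" --pt "0 0 0 0 0 -1 0.1" --pt "0 0 0 0 0 -0.4 0.1" --pt "0 0 0 0 0 0 0.1" --pt "0 0 0 0 0 0 0.1" --pt "0 0 0 0 0 0 0.1"

```text
clock: 23.45
position: [0.6157, -0.2307, 0.1988]
eef_rot: [0.279, -3.127, -0.001]
contact_force: [-0.1, 0.3, 0.4]
width: 0.448
```

```bash
python3 - <<'E'
from h import *
im,p,s=snap('wrist','w21.png');cv2.imwrite('pics/w21c.png',cv2.resize(im[100:260,170:410],None,fx=3.3,fy=3.3,interpolation=cv2.INTER_CUBIC))
knob('s21')
a=cv2.imread('pics/s18.png')[225:270,300:345];b=cv2.imread('pics/s21.png')[225:270,300:345]
cv2.imwrite('pics/ab2.png',cv2.resize(np.hstack([a,b]),None,fx=8,fy=8,interpolation=cv2.INTER_CUBIC))
for n in('s18','s21'):
    q=cv2.imread(f'pics/{n}.png');m=(q.max(2)<55)[236:262,311:331];ys,xs=np.nonzero(m);print(n,xs.mean()+311,ys.mean()+236,len(xs))
# roll top ring centre at z .103 and level
h=cv2.cvtColor(im,cv2.COLOR_BGR2HSV)
for z in(.102,.114): print(z,proj(p,[.6093,-.1408,z],True))
E
```

```text
side knob centroid 321.13 251.17 54 top row 246
Tz [-0.016  0.002 -0.003] F [-0.4 -0.4  0.3] t 23.5
s18 321.6307692307692 248.96923076923076 65
s21 321.33870967741933 251.20967741935485 62
0.102 [356.47999999 204.93072414]
0.114 [361.16626551 209.54879038]
```

View pics/w21c.png

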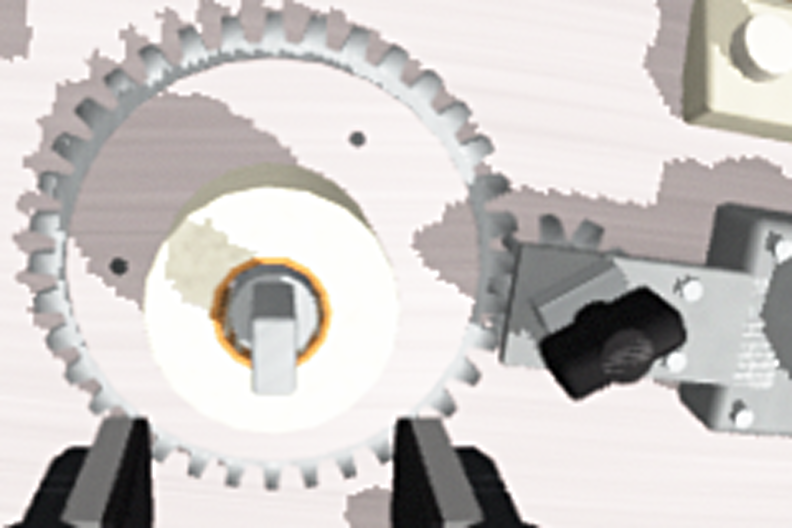

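View pics/ab2.png

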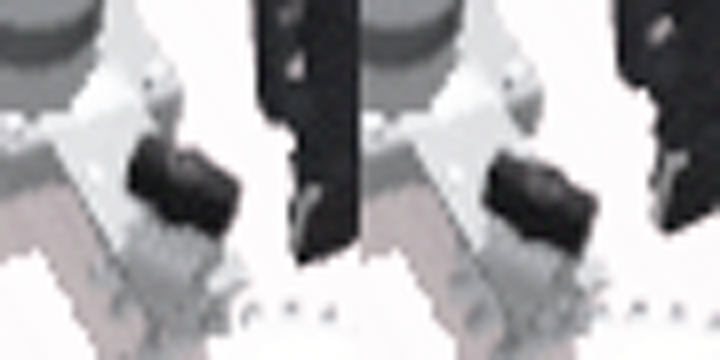

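View pics/s21c.png

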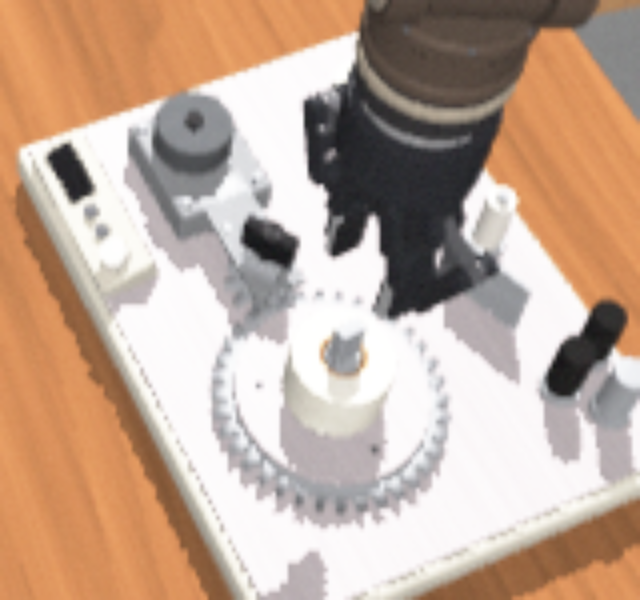

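The side view says a drop of about 10.5 mm. For an independent check, I'll compare the knob's cap in the wrist pictures before and after.

```bash
python3 - <<'E'
from h import *
a=cv2.imread('pics/w18.png')[175:240,330:410];b=cv2.imread('pics/w21.png')[175:240,330:410]
cv2.imwrite('pics/ab3.png',cv2.resize(np.vstack([np.clip(a.astype(float)*2.5,0,255).astype(np.uint8),np.clip(b.astype(float)*2.5,0,255).astype(np.uint8)])[:, :],None,fx=4.6,fy=4.6,interpolation=cv2.INTER_CUBIC))
p=dict(eyes.camera_params('wrist'));print(np.array(p['origin']).round(4))
E
```

```text
[ 0.5479 -0.2436  0.3341]
```

View pics/ab3.png

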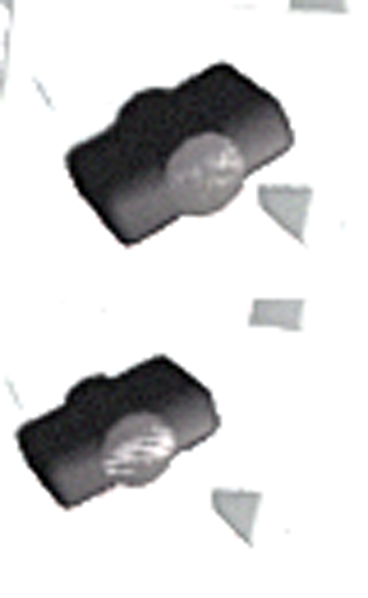

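```bash
python3 - <<'E'
from h import *
p=dict(eyes.camera_params('wrist'));p['rotation']=R.from_rotvec(p['rotation']).as_matrix();s=env.read_state()
M=R.from_rotvec(s['eef_rot']).as_matrix();Rc=M.T@p['rotation'];tc=M.T@(p['origin']-s['position'])
a=np.radians(97.06);y=np.array([np.cos(a),np.sin(a),0]);M0=np.c_[np.cross(y,[0,0,-1]),y,[0,0,-1]]
q=dict(p);q['rotation']=M0@Rc;q['origin']=np.array([.6166,-.2307,.1792])+M0@tc
W=onz(q,374.6,212.6,.112,True);print('before at .112:',W)
for z in(.098,.1,.102,.104,.106,.108,.112):print(z,proj(p,[W[0],W[1],z],True),onz(p,360.2,207.6,z,True).round(4))
E
```

```text
before at .112: [ 0.61113293 -0.13661551  0.112     ]
0.098 [358.6289506  206.14974032] [ 0.6122 -0.1347  0.098 ]
0.1 [359.38188288 206.88508687] [ 0.6116 -0.1357  0.1   ]
0.102 [360.1445546  207.63068878] [ 0.6111 -0.1366  0.102 ]
0.104 [360.91713554 208.38674269] [ 0.6106 -0.1375  0.104 ]
0.106 [361.69979878 209.15344973] [ 0.61   -0.1384  0.106 ]
0.108 [362.49272085 209.93101563] [ 0.6095 -0.1393  0.108 ]
0.112 [364.11006484 211.51957049] [ 0.6084 -0.1412  0.112 ]
```

The cap height solves to 0.102 m from both coordinates, which is exactly fully home. The gripper is clear and touching nothing, so I'll hand in.

```bash
python3 -c "
from h import *
print(workorder.sign_off()); print(env.read_state()['clock'])"
```

```text
the job is handed in; nothing more can be done
None
the job is handed in; nothing more can be done
```

The label roll is on the reel spindle, flat on the turntable, and the reel drive is in gear with the knob fully home. I handed the job in at about 23.5 s of the 58 s allowed.

- **Loading:** I picked the white roll with the open bore and lowered it over the nose. It touched the turntable at the expected height with about 4 N.
- **Gear knob:** I turned it anticlockwise about 1.05 rad until the torque showed its stop, then let it down.
- **Meshing:** Turning the spindle by its nose flats only 3° anticlockwise made the knob drop, so I stopped there and did not rock it back.

**Last checks:**
- The side camera showed the knob down about 10.5 mm since it was let down.
- The wrist camera, comparing before and after, put the knob's top at 102 mm, which is fully home. This assumed it stood at 112 mm before the drop.
- The roll sits around the spindle with the nose standing out above it.
- The gripper was clear, with no contact force.

**One disagreement:** the knob's absolute position from the wrist camera alone differed by about 4 mm sideways from my earlier measurement. That made its height unclear from that picture, so I relied on the before-and-after comparison.

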